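# Unlock the deposit box by counting clicks on its blank dial

### The job

Unlock the steel deposit box. Turn its blank brass dial anticlockwise (seen from above) to the end stop, then clockwise exactly four clicks, and with the dial left there slide the black hasp tab fully open towards the dial in one go. At a wrong setting the hasp stops part way: do not force it, and there is no second try, so never draw it back; leave the things lying about where they are.

Things in the scene. Friction and masses are not known exactly. Their poses are not given: they have to be found in the camera images.
- box: Fixed dented steel deposit box, 260 (x) x 360 (y) x 110 mm; origin at the centre of its underside, z up, x away from the robot at yaw 0. On the deck along its near edge (110 mm up) sit the dial at x -75, y -75 mm and the hasp at x -75, y +55 mm; the far part is the lid (6 mm higher), which stays shut.
- dial_grip (a point): Point on the vertical axis of the brass dial, half-way up its grip bar, 147 mm above the shelf. x runs along the bar, z up. The bar is 46 mm long, 12 mm wide and reaches 12 mm above and 17 mm below this point; it stands on a 54 mm brass disc over a 72 mm round housing. No marks; it is clamped on its shaft at an arbitrary angle, so the way the bar points tells nothing.
- dial: The same dial (origin on its axis under the disc). 8 positions: 0 at the end stop, on to 7 clockwise, unevenly 15 to 25 degrees apart; starts at 1, 2 or 3. Leaving one takes 0.2 to 0.4 N m, fading to nothing half-way, then the torque reverses and pulls it into the next. Rigid stop 2.5 degrees beyond 0. First click: 0 to 1. Let go, it stays in the nearest. Clamp slips over 1.2 N m.
- hasp (a joint): How far the hasp is slid open, in m: 0 shut, 0.030 fully open. It slides along the box's -y (towards the dial), friction about 2.5 N. At dial position 4 it runs freely all the way; at every other position it is blocked after about 3 to 10 mm, and it then also locks the dial.
- tab_mid (a point): Middle of the black hasp tab that is pushed: 30 mm (x) x 12 mm (y, the sliding line) x 34 mm high; this point is 135 mm above the shelf, tab top 17 mm higher, hasp bar top 18 mm lower. Axes as the box's: it moves along -y to open. A 40 mm wide staple, 17 mm above the deck, stands over the bar, its near side 52 mm to the +y side of this point when shut.
- hasp_tab: The same black tab with its sliding bar; origin 25 mm under point tab_mid.
- bumper_foot: Loose black rubber bumper foot, 36 mm wide, 16 mm high, lying on the box's lid; origin at its underside.
- lock_plate: Loose aluminium lock plate 60 x 100 x 6 mm lying on the shelf beside the box; origin at its underside.
- screwdriver: Loose screwdriver lying on the shelf on the other side of the box; origin under its middle.

How it is judged (in metres and radians):
At the end, for the whole second after the job is handed in: The hasp is slid at least 26 mm of its 30 mm open and at rest, which the lock lets it do only with the dial four clicks from its end stop (value of joint hasp above 0.026 m and not (velocity of joint hasp above 0.005 m/s)); the robot touches nothing.
It fails at once if the hasp is drawn back after a part-way try (value of joint hasp between 0.004 and 0.014 m and velocity of joint hasp below -0.015 m/s).
It fails at once if the hasp is forced (over 25 N) while it is blocked part way (contact force between the fingers and hasp_tab above 25 N and value of joint hasp below 0.02 m).
It fails at once if the rubber foot, the lock plate or the screwdriver is moved more than 15 mm (distance of any of bumper_foot, lock_plate, screwdriver from where it was at the start of the episode above 0.015 m).
It also fails if it takes over 72 s, if anything falls off the work surface, if the arm or the gripper's body presses on something with over 40 N, if the wrist force passes 120 N, or if a joint passes its speed limit or range.

### The arm

A 6-joint arm with a two-finger parallel gripper is mounted at the origin on the work surface. World frame = base frame: x ahead of the robot, y to its left, z up, the work surface at z = 0. Lengths are in mm, angles in rad, forces in N, time in s.
With the tool pointing down it reaches from about 275 to 750 mm from the base axis. Payload 10.2 kg.
Tool frame: the origin (TCP) lies midway between the tips of the shut fingers; the grasp point (between the pads) lies 19 mm behind it; z points along the fingers, y is the direction in which the jaws open and shut (so a half turn about z gives the same grasp; the last joint's range is limited). The gripper opens to 88 mm and grips with 3 to 60 N. Pads are 18 mm wide; open, the fingers measure 123 mm over their backs; the gripper's body (75 mm by 187 mm) begins 45 mm behind the grasp point.
Start: joints at [0.997, 0.313, 1.498, -0, 1.331, -0.223], TCP at [180.429, 493.028, 238.72] pointing down, gripper open.
Joint ranges: [-2.94, 2.94], [-0.97, 2.17], [0.19, 2.56], [-1.23, 4.37], [0.02, 3.11], [-2.88, 2.88]. Speed limits (rad/s): [2.39, 2.39, 3.01, 3.14, 3.14, 3.14].

### API

Orientations are given as a unit quaternion [w, x, y, z].
In Python, from station import readout, capture, calibration, workorder gives the robot as it stands.
- The arm moves only by the tool send_rows, never from a script. Its argument "motion" is a list of rows, each an object of numbers: "x", "y", "z": the shift along the world's x, y, z in mm; "rx", "ry", "rz": the turn, a rotation vector about the world's x, y, z in rad; "fingers": the gripper's target within -1 to 1 (fully open at 1, half-way at 0, shut at -1). A call has 1 to 8 rows; each row shifts and turns the commanded pose from where the row before left it; what a row does not reach is not made up. A row lasts 1/12 s, in which the tool goes at most 41.7 mm and 7.16 degrees, less where a joint would pass 70% of its speed; a pose out of reach is approached as far as the arm can. A call with a gripper value outside its range is refused whole. The fingers move at their own pace and stop on an object; "grip_force" is the grip in N (left out, the last holds). Time passes only in rows, so rows that do not move let the fingers close. It gives the time, the measured TCP pose, the force and the opening at its end, in the units of the state.
- readout.read_state(): the state, without advancing time (a new reading comes with each control period).
- capture(name): name is "scene" or "top" or "wrist"; returns the picture (480x640x3 uint8, red, green, blue); there is no depth.
- calibration(name): a dict with "fovy" (degrees; the focal length in pixels is half the picture's height over the tangent of half this angle, whatever the lens; pixels are square), "cx", "cy" (the principal point, pixels), "cam_to_world" (4x4, takes a point from camera to world coordinates). Camera axes: x right, y down, z forward; pixel columns grow to the right and rows downward; lengths in mm; the calibration is good to about 2 mm. A picture is of the moment at which its call begins: read the wrist's pose just before it. calibration takes no time and is no camera call; for the wrist camera it gives the pose at the moment of the call.
- workorder.sign_off(): hands the job in, once; it reports no verdict.
The state is a dict: "time": time; "joints": joint angles; "joint_velocities": joint speeds; "joint_torque": joint torques, N m; "tcp_pos": TCP position; "tool_rot": TCP orientation; "ft_force": force on the tool from outside, world axes, zero at the start; "ft_torque": the same for the moment, N m; "gripper_width": opening from 0.0 (shut) to 1.0 (fully open).
Only numpy, scipy, OpenCV 4.12 (cv2) and the standard library are available. Lean on these libraries where they do the work, as an engineer would, in place of code of your own. Each camera call takes 0.05 s, during which the arm holds its last target.

## Working session

There is one attempt and no reset: what is moved stays moved. The work goes in short steps, Python scripts to look and compute and a tool call to move; the robot and the scene stay as the last step left them, time stands still between calls to the robot, and variables do not carry over. Pictures are saved under pics/ and viewed, and the job is handed in when it is done.

Besides the shell and the picture viewer there is one more tool, called after ">>>" as name(argument=value, ...) on one line, values as JSON. send_rows: Moves the arm, as the interface text tells. Its arguments: {"type":"object","properties":{"motion":{"type":"array","items":{"type":"object","properties":{"x":{"type":"number"},"y":{"type":"number"},"z":{"type":"number"},"rx":{"type":"number"},"ry":{"type":"number"},"rz":{"type":"number"},"fingers":{"type":"number"}}}},"grip_force":{"type":"number"}},"required":["motion"]}

```bash
ls; mkdir -p pics; python3 - <<'E'
from station import readout, capture, calibration, workorder
import cv2
print(readout.read_state())
for n in ("scene","top","wrist"):
    c=calibration(n); print(n,c)
    cv2.imwrite(f"pics/{n}0.png",capture(n)[:,:,::-1])
E
```

```text
pics
{'time': 0.0, 'joints': array([ 9.96625077e-01,  3.13441543e-01,  1.49841976e+00, -2.50806612e-05,
        1.33096384e+00, -2.23369381e-01]), 'joint_velocities': array([ 0.00088912, -0.00093893,  0.0007137 , -0.00185787,  0.00063307,
        0.00086535]), 'joint_torque': array([ 4.11570818e-04, -4.02212334e+01, -2.52267355e+01,  6.94279955e-02,
        3.51883820e-02, -1.18923190e-04]), 'tcp_pos': array([180.28852173, 492.82383426, 238.1719088 ]), 'tool_rot': array([-2.28053153e-04,  1.74499961e-01,  9.84656988e-01, -5.72618625e-04]), 'ft_force': array([ 0.8188262 , -0.0887484 ,  0.38988391]), 'ft_torque': array([-0.03038072,  0.05214195, -0.00999335]), 'gripper_width': 1.00252832131244}
scene {'fovy': 52.82698993793697, 'cx': 312.4162746373808, 'cy': 245.6557909569383, 'cam_to_world': array([[-6.24966751e-01,  4.25713043e-01, -6.54358438e-01,
         1.18517773e+03],
       [ 7.80559920e-01,  3.53603434e-01, -5.15452057e-01,
         4.82457618e+02],
       [ 1.19487264e-02, -8.32906367e-01, -5.53284928e-01,
         6.24512065e+02],
       [ 0.00000000e+00,  0.00000000e+00,  
[... 228 characters left out ...]

       [-9.99748313e-01, -2.22068506e-02, -3.18852673e-03,
         1.95051509e+01],
       [ 4.94481708e-03, -7.94878102e-02, -9.96823574e-01,
         1.28597694e+03],
       [ 0.00000000e+00,  0.00000000e+00,  0.00000000e+00,
         1.00000000e+00]])}
wrist {'fovy': 61.65207234058597, 'cx': 313.69279228136804, 'cy': 242.8805306028184, 'cam_to_world': array([[ 3.43478182e-01,  9.05637563e-01,  2.48683219e-01,
         1.16360448e+02],
       [ 9.39160569e-01, -3.31103791e-01, -9.13657721e-02,
         5.15678801e+02],
       [-4.04318672e-04,  2.64935623e-01, -9.64266017e-01,
         3.84046130e+02],
       [ 0.00000000e+00,  0.00000000e+00,  0.00000000e+00,
         1.00000000e+00]])}
```

View pics/scene0.png

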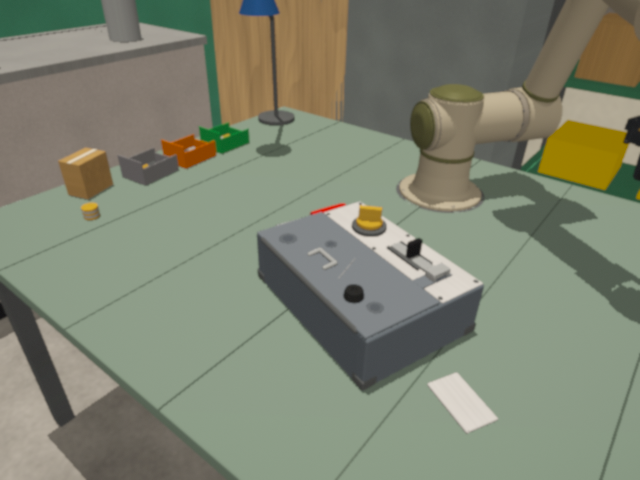

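View pics/top0.png

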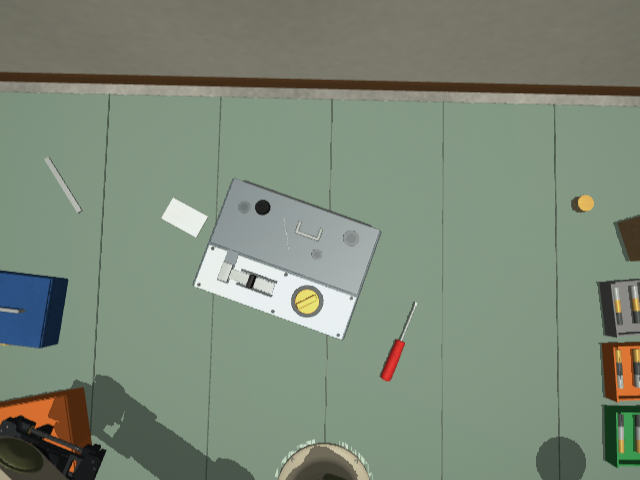

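View pics/wrist0.png

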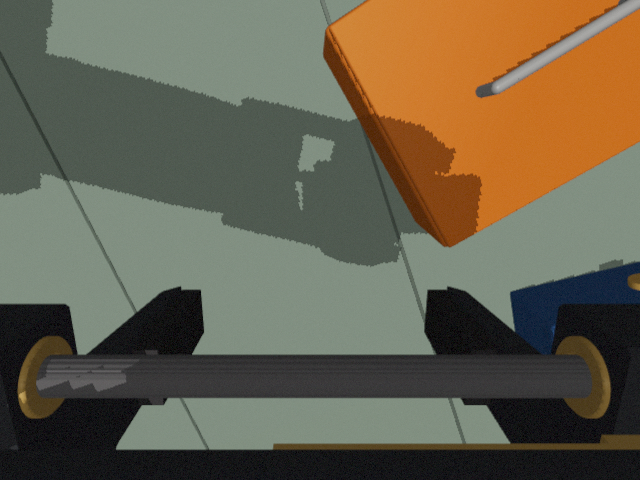

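The scene view shows the dial at about (370,218) and the tab at about (414,248). In the top view the dial is at (307,301), the tab at (252,282), the screwdriver at (398,345), the lock plate at (185,217) and the foot at (263,207).

```bash
cat > h.py <<'E'
import numpy as np, cv2
from station import readout, capture, calibration
def ray(c,u,v):
    f=240/np.tan(np.radians(c['fovy'])/2); M=c['cam_to_world']
    d=M[:3,:3]@np.array([(u-c['cx'])/f,(v-c['cy'])/f,1]); return M[:3,3],d/np.linalg.norm(d)
def onz(c,u,v,z):
    o,d=ray(c,u,v); return o+d*(z-o[2])/d[2]
def tri(rs):
    A=np.zeros((3,3));b=np.zeros(3)
    for o,d in rs:
        P=np.eye(3)-np.outer(d,d);A+=P;b+=P@o
    p=np.linalg.solve(A,b); return p,[round(float(np.linalg.norm((np.eye(3)-np.outer(d,d))@(p-o))),1) for o,d in rs]
def proj(c,p):
    f=240/np.tan(np.radians(c['fovy'])/2); M=c['cam_to_world']
    q=M[:3,:3].T@(np.array(p)-M[:3,3]); return f*q[0]/q[2]+c['cx'],f*q[1]/q[2]+c['cy']
E
python3 - <<'E'
import cv2
a=cv2.imread('pics/top0.png')[170:350,180:400]; b=cv2.imread('pics/scene0.png')[190:320,300:480]
cv2.imwrite('pics/topc.png',cv2.resize(a,None,fx=3.6,fy=3.6,interpolation=cv2.INTER_CUBIC)[:600])
cv2.imwrite('pics/scenec.png',cv2.resize(b,None,fx=4.4,fy=4.4,interpolation=cv2.INTER_CUBIC))
E
```

```text
(no output)
```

View pics/topc.png

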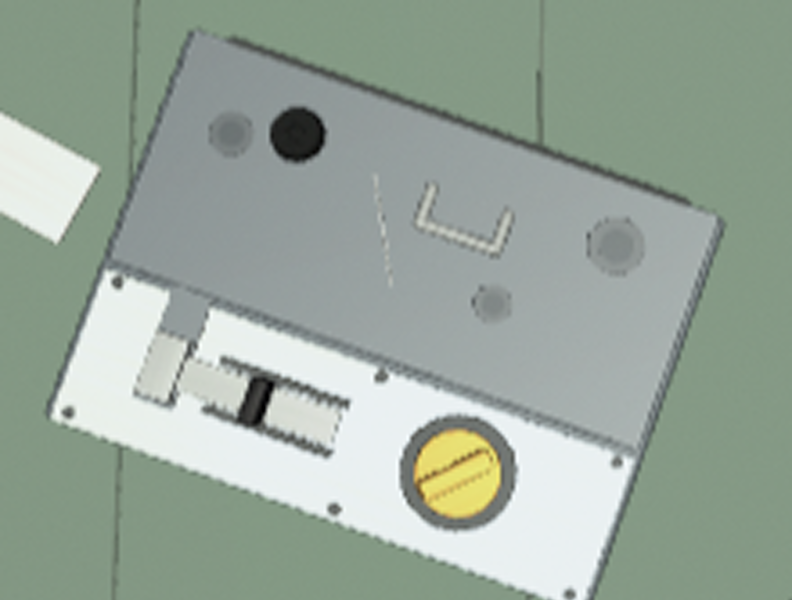

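View pics/scenec.png

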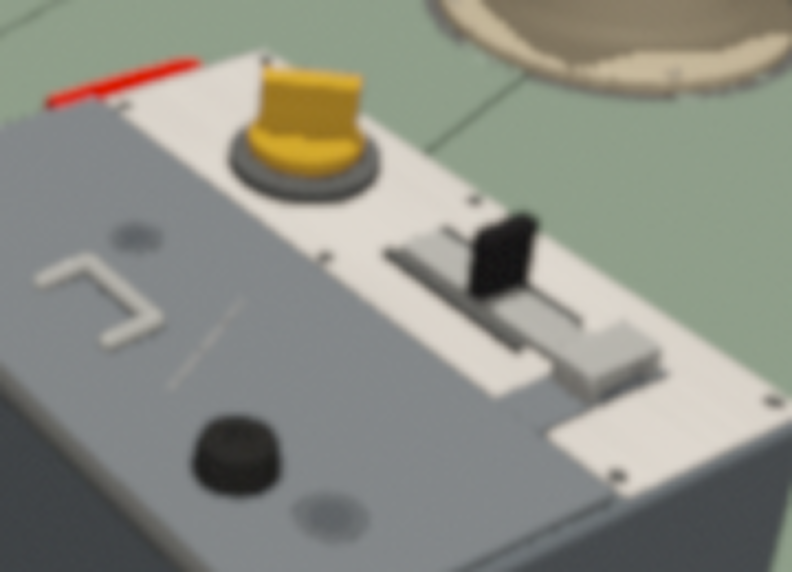

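```bash
python3 - <<'E'
from h import *
T=calibration('top');S=calibration('scene')
def tc(x,y): return x/3.6+180-.36,y/3.6+170-.36
def sc(x,y): return x/4.4+300-.39,y/4.4+190-.39
def both(n,t,s):
    p,e=tri([ray(T,*tc(*t)),ray(S,*sc(*s))]); print(n,p.round(1),e)
both('housing',(458,473),(305,160))
both('tabtop',(262,379),(503,224)) # centre of tab top?
both('screw mid',(381,376),(324,257))
both('screw near mid',(334,508),(475,200))
both('screw cornerL',(68,411),(773,401))
both('screw cornerLfar',(118,282),(617,476))
L=[onz(T,*tc(*q),110) for q in((68,411),(118,282),(334,508),(381,376),(570,593),(617,462))]
for p in L: print(p.round(1))
d=L[0]-L[4]; print('yaw (y axis) from near screws',np.degrees(np.arctan2(-d[0],d[1])))
d=L[1]-L[5]; print(np.degrees(np.arctan2(-d[0],d[1])))
d=L[5]-L[4]; print(np.degrees(np.arctan2(d[1],d[0])))
# yellow mask
im=cv2.imread('pics/top0.png');hsv=cv2.cvtColor(im,cv2.COLOR_BGR2HSV)
m=cv2.inRange(hsv,(18,90,80),(36,255,255));m[:, :280]=0;m[:,335:]=0;m[:280]=0;m[330:]=0
c=max(cv2.findContours(m,0,2)[0],key=cv2.contourArea);print(cv2.minEnclosingCircle(c)); print('disc',onz(T,*cv2.minEnclosingCircle(c)[0],128).round(1))
print('tab',onz(T,*tc(257,401),140).round(1))
a=onz(T,*tc(418,488),159);b=onz(T,*tc(490,453),159);print('bar edge',np.degrees(np.arctan2(b[1]-a[1],b[0]-a[0])),a,b)
E
```

```text
housing [448.2  48.  111.8] [0.5, 0.5]
tabtop [501.3 169.7 153.4] [4.9, 4.9]
screw mid [507.3  97.1 109. ] [0.1, 0.1]
screw near mid [424.8 124.5 109.4] [0.8, 0.8]
screw cornerL [481.3 290.9 109.8] [0.3, 0.3]
screw cornerLfar [562.2 263.3 108.6] [0.4, 0.4]
[481.4 290.5 110. ]
[562.3 262.6 110. ]
[425.3 123.8 110. ]
[507.3  96.9 110. ]
[376.4 -23.3 110. ]
[457.3 -50.8 110. ]
yaw (y axis) from near screws -18.50418890700728
-18.50542679624491
-18.816371263352817
((306.77142333984375, 301.05712890625), 12.371675491333008)
disc [449.1  47.4 128. ]
tab [490.3 169.6 140. ]
bar edge -62.940252244037744 [441.06619607  69.93613783 159.        ] [462.64854078  27.68737371 159.        ]
```

>>> send_rows(motion=[{"x": 19, "y": -32, "z": 2, "rz": -0.054}, {"x": 19, "y": -32, "z": 2, "rz": -0.054}, {"x": 19, "y": -32, "z": 2, "rz": -0.054}, {"x": 19, "y": -32, "z": 2, "rz": -0.054}, {"x": 19, "y": -32, "z": 2, "rz": -0.054}, {"x": 19, "y": -32, "z": 2, "rz": -0.054}, {"x": 19, "y": -32, "z": 2, "rz": -0.054}])

```text
invalid input
```

>>> send_rows(motion=[{"x": 19, "y": -32, "z": 1, "rz": -0.054}, {"x": 19, "y": -32, "z": 1, "rz": -0.054}, {"x": 19, "y": -32, "z": 1, "rz": -0.054}, {"x": 19, "y": -32, "z": 1, "rz": -0.054}, {"x": 19, "y": -32, "z": 1, "rz": -0.054}, {"x": 19, "y": -32, "z": 0, "rz": -0.054}, {"x": 19, "y": -32, "z": 0, "rz": -0.054}, {"x": 0}])

```text
invalid input
```

```bash
python3 - <<'E'
from h import *
import pickle
s=readout.read_state();c=calibration('wrist');im=capture('wrist')
print(s['time'],s['tcp_pos'],s['tool_rot'],s['ft_force'],s['ft_torque'])
cv2.imwrite('pics/w1.png',im[:,:,::-1]);pickle.dump(c,open('w1.pkl','wb'))
E
```

```text
0.15 [180.32368968 492.86914824 238.30904375] [-1.61411130e-04  1.74502286e-01  9.84656659e-01 -4.36506422e-04] [0.16541078 0.12563931 0.29196762] [ 0.01588623 -0.00173517 -0.01405267]
```

View pics/w1.png

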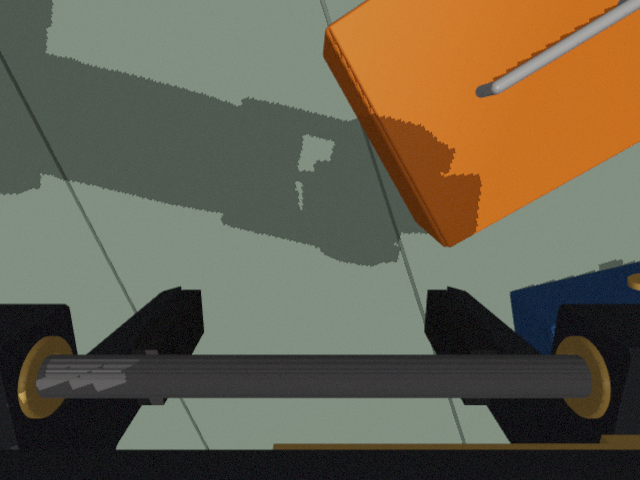

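Both calls were refused, so the arm hasn't moved and the picture is unchanged. I'll try again with every field filled in.

>>> send_rows(motion=[{"x": 19, "y": -32, "z": 2, "rx": 0, "ry": 0, "rz": -0.054, "fingers": 1}, {"x": 19, "y": -32, "z": 2, "rx": 0, "ry": 0, "rz": -0.054, "fingers": 1}, {"x": 19, "y": -32, "z": 2, "rx": 0, "ry": 0, "rz": -0.054, "fingers": 1}, {"x": 19, "y": -32, "z": 2, "rx": 0, "ry": 0, "rz": -0.054, "fingers": 1}, {"x": 19, "y": -32, "z": 2, "rx": 0, "ry": 0, "rz": -0.054, "fingers": 1}, {"x": 19, "y": -32, "z": 2, "rx": 0, "ry": 0, "rz": -0.054, "fingers": 1}, {"x": 19, "y": -32, "z": 2, "rx": 0, "ry": 0, "rz": -0.054, "fingers": 1}])

```text
time: 0.78
tcp_pos: [313.8, 267.4, 252.9]
tool_rot: [0.0, 0.357, 0.934, 0.0]
ft_force: [1.6, 1.1, -0.1]
gripper_width: 0.997
```

>>> send_rows(motion=[{"x": 19, "y": -32, "z": 1, "rx": 0, "ry": 0, "rz": -0.054, "fingers": 1}, {"x": 19, "y": -32, "z": 1, "rx": 0, "ry": 0, "rz": -0.054, "fingers": 1}, {"x": 19, "y": -32, "z": 1, "rx": 0, "ry": 0, "rz": -0.054, "fingers": 1}, {"x": 19, "y": -32, "z": 1, "rx": 0, "ry": 0, "rz": -0.054, "fingers": 1}, {"x": 19, "y": -32, "z": 1, "rx": 0, "ry": 0, "rz": -0.054, "fingers": 1}, {"x": 19, "y": -32, "z": 0, "rx": 0, "ry": 0, "rz": -0.054, "fingers": 1}, {"x": 19, "y": -32, "z": 0, "rx": 0, "ry": 0, "rz": -0.054, "fingers": 1}, {"x": 0, "y": 0, "z": 0, "rx": 0, "ry": 0, "rz": 0, "fingers": 1}])

```text
time: 1.45
tcp_pos: [448.6, 40.6, 257.3]
tool_rot: [0.0, 0.529, 0.849, -0.0]
ft_force: [-0.1, 0.8, -0.4]
gripper_width: 1.003
```

```bash
python3 - <<'E'
from h import *
import pickle
s=readout.read_state();c=calibration('wrist');im=capture('wrist')
print(s['time'],s['tcp_pos'],s['tool_rot'],s['ft_force'],s['ft_torque'])
cv2.imwrite('pics/w2.png',im[:,:,::-1]);pickle.dump(c,open('w2.pkl','wb'))
E
```

```text
1.45 [448.57598941  40.56975072 257.27350946] [ 3.26739027e-04  5.28821512e-01  8.48732868e-01 -4.69570967e-04] [-0.14619728  0.77441116 -0.43575339] [-0.04833016  0.10348392 -0.07331755]
```

View pics/w2.png

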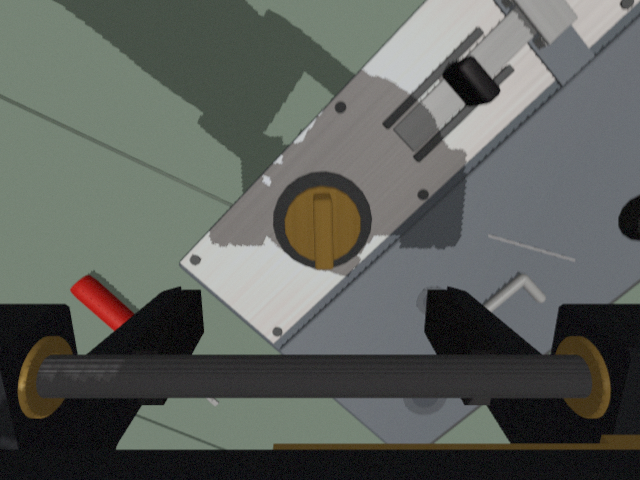

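The wrist view shows the dial centred at about (322,221), with the bar upright in the picture, so the jaws are square to it. The tab is at about (471,81).

>>> send_rows(motion=[{"x": 0, "y": 3, "z": -25, "rx": 0, "ry": 0, "rz": 0, "fingers": 1}, {"x": 0, "y": 4, "z": -25, "rx": 0, "ry": 0, "rz": 0, "fingers": 1}, {"x": 0, "y": 0, "z": 0, "rx": 0, "ry": 0, "rz": 0, "fingers": 1}])

```text
time: 1.75
tcp_pos: [444.1, 53.4, 204.2]
tool_rot: [-0.003, 0.525, 0.851, -0.001]
ft_force: [0.0, -0.5, -1.3]
gripper_width: 1.001
```

```bash
python3 - <<'E'
from h import *
import pickle
s=readout.read_state();c=calibration('wrist');im=capture('wrist')
print(s['time'],s['tcp_pos'],s['tool_rot'],s['ft_force'],s['ft_torque'])
cv2.imwrite('pics/w3.png',im[:,:,::-1]);pickle.dump(c,open('w3.pkl','wb'))
a=cv2.imread('pics/w2.png')[160:280,260:380];b=im[100:280,220:420,::-1]
cv2.imwrite('pics/w2c.png',cv2.resize(a,None,fx=5,fy=5,interpolation=cv2.INTER_CUBIC))
cv2.imwrite('pics/w3c.png',cv2.resize(b,None,fx=3.3,fy=3.3,interpolation=cv2.INTER_CUBIC))
E
```

```text
1.75 [444.05561896  53.4219438  204.21420386] [-0.0033926   0.52488049  0.85116817 -0.00130729] [ 0.03167694 -0.54431206 -1.29460373] [-0.08474039  0.00276046 -0.01269137]
```

View pics/w2c.png

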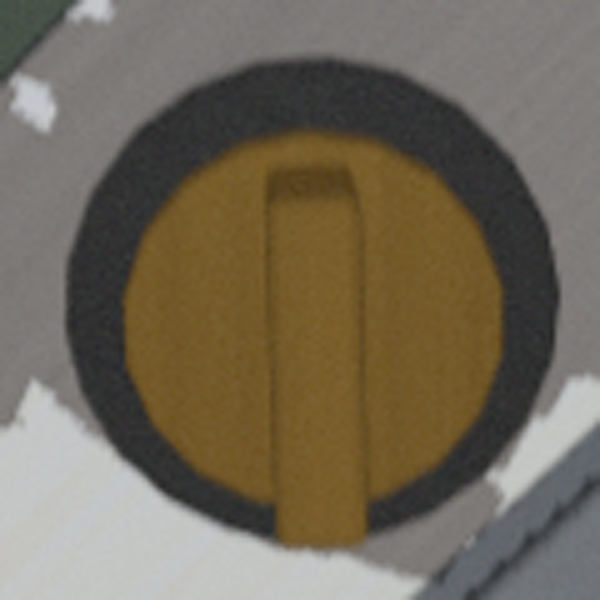

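View pics/w3.png

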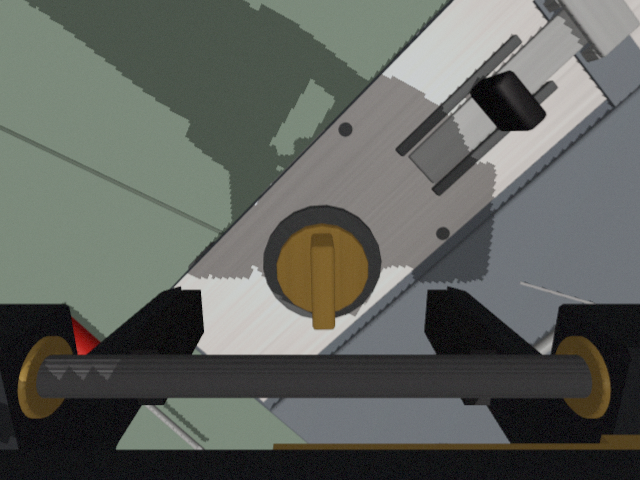

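View pics/w3c.png

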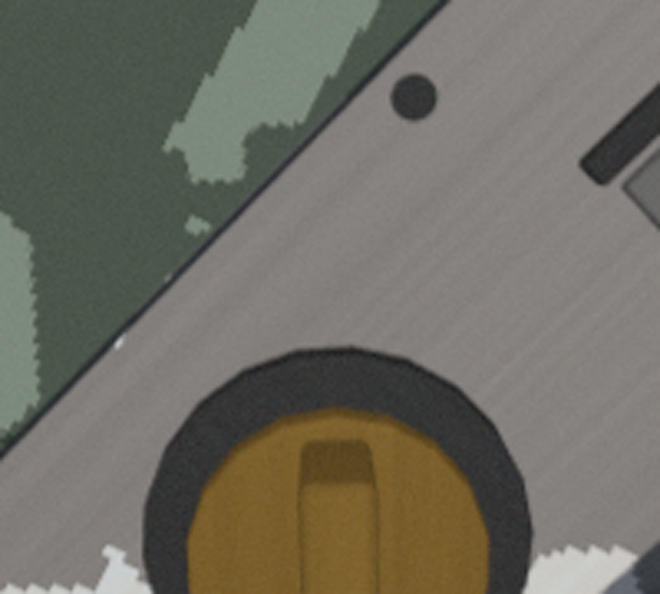

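```bash
python3 - <<'E'
from h import *
import pickle
c2=pickle.load(open('w2.pkl','rb'));c3=pickle.load(open('w3.pkl','rb'))
T=calibration('top')
p2=(323.1,234.6);p3=(322.8,288)
print('bar top',tri([ray(c2,*p2),ray(c3,*p3)]),onz(c2,*p2,159),onz(c3,*p3,159))
def ell(f,lo,hi,n):
    im=cv2.imread(f);hsv=cv2.cvtColor(im,cv2.COLOR_BGR2HSV);m=cv2.inRange(hsv,lo,hi);m[340:]=0;m[:, :200]=0;m[:,420:]=0
    c=max(cv2.findContours(m,0,1)[0],key=cv2.contourArea);c=cv2.convexHull(c);print(n,cv2.fitEllipse(c),len(c));return c
for f,c in(('pics/w2.png',c2),('pics/w3.png',c3)):
    k=ell(f,(10,100,50),(36,255,255),f)
    x,y,w,h=cv2.boundingRect(k);print(x,y,w,h)
    # disc: left/right extremes, z~130
    l=k[k[:,0,0].argmin()][0];r=k[k[:,0,0].argmax()][0];t=k[k[:,0,1].argmin()][0]
    A,B,C=[onz(c,*q,130) for q in(l,r,t)]
    print('disc LR mid',((A+B)/2).round(1),np.linalg.norm(A-B).round(1),'top',C.round(1))
a=[onz(c2,*(np.array(q)/5+np.array([260,160])-.4),159) for q in((268,205),(277,545),(358,205),(367,545))]
for i in(0,2):
  d=a[i+1]-a[i];print('bar dir',np.degrees(np.arctan2(d[1],d[0])),np.linalg.norm(d))
print('width',np.linalg.norm(a[2]-a[0]))
s2=(471,81)
# tab top face centre, read by eye
for c,q in((c2,(468,80)),(c3,(516,100))): pass
# screws yaw wrist
print('screw z tri',tri([ray(c2,340.5,107),ray(c3,345.5,129.5)]),tri([ray(c2,423,194.5),ray(c3,442.5,233)]))
E
```

```text
bar top (array([450.41797345,  49.26898077, 163.93392776]), [0.1, 0.1]) [450.98758424  48.15704355 159.        ] [451.464275    47.61670179 159.        ]
pics/w2.png ((322.2630615234375, 225.48281860351562), (75.19352722167969, 81.77552795410156), 177.30126953125) 32
284 186 77 83
disc LR mid [449.3  51.2 130. ] 52.8 top [442.1  73.4 130. ]
pics/w3.png ((321.81756591796875, 274.08404541015625), (90.2438735961914, 105.9461898803711), 179.67945861816406) 29
276 223 92 106
disc LR mid [449.4  51.  130. ] 52.5 top [439.5  72.3 130. ]
bar dir -62.359113129882154 43.924342952433605
bar dir -61.67855521851336 43.9413502923291
width 11.008050576593186
screw z tri (array([426.96770347, 122.35691903, 134.03632709]), [0.0, 0.0]) (array([506.88578359,  96.78812899, 118.44487489]), [0.2, 0.2])
```

>>> send_rows(motion=[{"x": 1, "y": -1, "z": 0, "rx": 0, "ry": 0, "rz": 0.024, "fingers": 1}, {"x": 1, "y": -1, "z": -15, "rx": 0, "ry": 0, "rz": 0, "fingers": 1}, {"x": 1, "y": -1, "z": -15, "rx": 0, "ry": 0, "rz": 0, "fingers": 1}, {"x": 0.4, "y": -1, "z": -15, "rx": 0, "ry": 0, "rz": 0, "fingers": 0.3}, {"x": 0, "y": 0, "z": -12, "rx": 0, "ry": 0, "rz": 0, "fingers": 0.1}, {"x": 0, "y": 0, "z": -8, "rx": 0, "ry": 0, "rz": 0, "fingers": 0}, {"x": 0, "y": 0, "z": -4, "rx": 0, "ry": 0, "rz": 0, "fingers": -0.3}, {"x": 0, "y": 0, "z": 0, "rx": 0, "ry": 0, "rz": 0, "fingers": -0.3}])

```text
time: 2.47
tcp_pos: [449.9, 48.2, 139.1]
tool_rot: [0.0, 0.515, 0.857, 0.0]
ft_force: [-0.2, 0.8, 0.0]
gripper_width: 0.646
```

```bash
cat > rs.py <<'E'
from h import *
s=readout.read_state();q=s['tool_rot']
print('t',round(s['time'],2),'tcp',s['tcp_pos'].round(2),'jaw',round(float(np.degrees(np.arctan2(q[2]**2-q[1]**2+q[0]**2-q[3]**2,2*(q[1]*q[2]-q[0]*q[3])))),2),'F',s['ft_force'].round(2),'M',s['ft_torque'].round(3),'w',round(s['gripper_width'],3),'j6',round(s['joints'][5],3))
E
python3 rs.py
```

```text
t 2.47 tcp [449.92  48.25 139.06] jaw 27.99 F [-0.23  0.78  0.04] M [-0.074  0.048  0.002] w 0.646 j6 -0.642
```

>>> send_rows(motion=[{"x": 0, "y": 0, "z": -3, "rx": 0, "ry": 0, "rz": 0, "fingers": -1}, {"x": 0, "y": 0, "z": 0, "rx": 0, "ry": 0, "rz": 0, "fingers": -1}, {"x": 0, "y": 0, "z": 0, "rx": 0, "ry": 0, "rz": 0, "fingers": -1}, {"x": 0, "y": 0, "z": 0, "rx": 0, "ry": 0, "rz": 0, "fingers": -1}, {"x": 0, "y": 0, "z": 0, "rx": 0, "ry": 0, "rz": 0, "fingers": -1}, {"x": 0, "y": 0, "z": 0, "rx": 0, "ry": 0, "rz": 0, "fingers": -1}], grip_force=15)

```text
time: 2.97
tcp_pos: [449.9, 48.0, 135.9]
tool_rot: [0.0, 0.515, 0.857, 0.0]
ft_force: [-0.3, -0.4, 0.8]
gripper_width: 0.195
```

```bash
python3 rs.py
```

```text
t 2.97 tcp [449.91  48.   135.91] jaw 27.96 F [-0.25 -0.36  0.76] M [-0.128  0.055  0.01 ] w 0.195 j6 -0.642
```

Still closing: the width is 17 mm and there's no contact yet.

>>> send_rows(motion=[{"x": 0, "y": 0, "z": 0, "rx": 0, "ry": 0, "rz": 0, "fingers": -1}, {"x": 0, "y": 0, "z": 0, "rx": 0, "ry": 0, "rz": 0, "fingers": -1}, {"x": 0, "y": 0, "z": 0, "rx": 0, "ry": 0, "rz": 0, "fingers": -1}])

```text
time: 3.22
tcp_pos: [451.0, 48.5, 136.0]
tool_rot: [0.001, 0.516, 0.857, 0.001]
ft_force: [6.8, 4.2, -3.7]
gripper_width: 0.134
```

```bash
python3 rs.py
```

```text
t 3.22 tcp [451.02  48.51 136.  ] jaw 27.94 F [ 6.8   4.19 -3.71] M [ 0.742 -0.999  0.009] w 0.134 j6 -0.642
```

The fingers feel the bar about 1.2 mm further along +u, which agrees with the wrist-camera estimate. I'll re-centre and then grip harder.

>>> send_rows(motion=[{"x": 1.1, "y": 0.6, "z": 0, "rx": 0, "ry": 0, "rz": 0, "fingers": -1}, {"x": 0, "y": 0, "z": 0, "rx": 0, "ry": 0, "rz": 0, "fingers": -1}, {"x": 0, "y": 0, "z": 0, "rx": 0, "ry": 0, "rz": 0, "fingers": -1}, {"x": 0, "y": 0, "z": 0, "rx": 0, "ry": 0, "rz": 0, "fingers": -1}], grip_force=50)

```text
time: 3.55
tcp_pos: [451.2, 48.6, 135.9]
tool_rot: [0.0, 0.515, 0.857, 0.0]
ft_force: [1.0, 1.0, 1.8]
gripper_width: 0.131
```

```bash
python3 rs.py
```

```text
t 3.55 tcp [451.16  48.63 135.93] jaw 27.96 F [1.05 1.02 1.76] M [ 0.093 -0.159  0.039] w 0.131 j6 -0.64
```

>>> send_rows(motion=[{"x": 0, "y": 0, "z": 0, "rx": 0, "ry": 0, "rz": 0.05, "fingers": -1}, {"x": 0, "y": 0, "z": 0, "rx": 0, "ry": 0, "rz": 0, "fingers": -1}])

```text
time: 3.72
tcp_pos: [451.1, 48.6, 135.9]
tool_rot: [0.0, 0.493, 0.87, 0.0]
ft_force: [1.3, 1.0, 2.6]
gripper_width: 0.132
```

```bash
python3 rs.py
```

```text
t 3.72 tcp [451.09  48.61 135.91] jaw 30.89 F [1.28 0.97 2.56] M [ 0.103 -0.121 -0.154] w 0.132 j6 -0.691
```

>>> send_rows(motion=[{"x": 0, "y": 0, "z": 0, "rx": 0, "ry": 0, "rz": 0.05, "fingers": -1}, {"x": 0, "y": 0, "z": 0, "rx": 0, "ry": 0, "rz": 0, "fingers": -1}])

```text
time: 3.88
tcp_pos: [451.1, 48.6, 135.9]
tool_rot: [0.0, 0.472, 0.882, 0.0]
ft_force: [0.7, 0.9, 3.5]
gripper_width: 0.128
```

```bash
python3 rs.py
```

```text
t 3.88 tcp [451.06  48.56 135.93] jaw 33.72 F [0.68 0.93 3.53] M [ 0.033 -0.093 -0.093] w 0.128 j6 -0.74
```

>>> send_rows(motion=[{"x": 0, "y": 0, "z": 0, "rx": 0, "ry": 0, "rz": 0.05, "fingers": -1}, {"x": 0, "y": 0, "z": 0, "rx": 0, "ry": 0, "rz": 0, "fingers": -1}])

```text
time: 4.05
tcp_pos: [451.0, 48.5, 135.9]
tool_rot: [0.0, 0.45, 0.893, -0.0]
ft_force: [1.3, 1.1, 4.1]
gripper_width: 0.136
```

```bash
python3 rs.py
```

```text
t 4.05 tcp [450.99  48.55 135.9 ] jaw 36.56 F [1.3  1.07 4.07] M [-0.046 -0.019  0.057] w 0.136 j6 -0.79
```

>>> send_rows(motion=[{"x": 0, "y": 0, "z": 0, "rx": 0, "ry": 0, "rz": 0.05, "fingers": -1}, {"x": 0, "y": 0, "z": 0, "rx": 0, "ry": 0, "rz": 0, "fingers": -1}])

```text
time: 4.22
tcp_pos: [451.0, 48.5, 135.9]
tool_rot: [0.0, 0.427, 0.904, -0.0]
ft_force: [0.2, 0.0, 4.5]
gripper_width: 0.134
```

```bash
python3 rs.py
```

```text
t 4.22 tcp [450.96  48.5  135.91] jaw 39.41 F [0.23 0.01 4.49] M [-0.154  0.021  0.25 ] w 0.134 j6 -0.84
```

>>> send_rows(motion=[{"x": 0, "y": 0, "z": 0, "rx": 0, "ry": 0, "rz": 0.05, "fingers": -1}, {"x": 0, "y": 0, "z": 0, "rx": 0, "ry": 0, "rz": 0, "fingers": -1}])

```text
time: 4.38
tcp_pos: [450.9, 48.5, 135.9]
tool_rot: [0.0, 0.405, 0.914, -0.0]
ft_force: [-0.6, 0.1, 5.5]
gripper_width: 0.131
```

```bash
python3 rs.py
```

```text
t 4.38 tcp [450.89  48.46 135.89] jaw 42.27 F [-0.57  0.06  5.48] M [-0.237  0.055  0.36 ] w 0.131 j6 -0.889
```

>>> send_rows(motion=[{"x": 0, "y": 0, "z": 0, "rx": 0, "ry": 0, "rz": 0.05, "fingers": -1}, {"x": 0, "y": 0, "z": 0, "rx": 0, "ry": 0, "rz": 0, "fingers": -1}])

```text
time: 4.55
tcp_pos: [450.9, 48.5, 135.9]
tool_rot: [0.0, 0.382, 0.924, -0.0]
ft_force: [-1.6, -1.0, 6.0]
gripper_width: 0.129
```

```bash
python3 rs.py
```

```text
t 4.55 tcp [450.87  48.46 135.91] jaw 45.08 F [-1.58 -1.02  6.  ] M [-0.258  0.151 -0.105] w 0.129 j6 -0.939
```

>>> send_rows(motion=[{"x": 0, "y": 0, "z": 0, "rx": 0, "ry": 0, "rz": 0.025, "fingers": -1}, {"x": 0, "y": 0, "z": 0, "rx": 0, "ry": 0, "rz": 0, "fingers": -1}])

```text
time: 4.72
tcp_pos: [450.9, 48.4, 135.9]
tool_rot: [-0.0, 0.371, 0.929, -0.0]
ft_force: [-1.7, -1.1, 6.2]
gripper_width: 0.133
```

```bash
python3 rs.py
```

```text
t 4.72 tcp [450.86  48.43 135.87] jaw 46.42 F [-1.67 -1.1   6.23] M [-0.273  0.201 -0.292] w 0.133 j6 -0.962
```

>>> send_rows(motion=[{"x": 0, "y": 0, "z": 0, "rx": 0, "ry": 0, "rz": 0.025, "fingers": -1}, {"x": 0, "y": 0, "z": 0, "rx": 0, "ry": 0, "rz": 0, "fingers": -1}])

```text
time: 4.88
tcp_pos: [450.8, 48.4, 135.9]
tool_rot: [-0.0, 0.36, 0.933, -0.0]
ft_force: [-1.6, -2.1, 6.0]
gripper_width: 0.13
```

```bash
python3 rs.py
```

```text
t 4.88 tcp [450.85  48.4  135.89] jaw 47.85 F [-1.56 -2.05  5.96] M [-0.283  0.216 -0.223] w 0.13 j6 -0.987
```

>>> send_rows(motion=[{"x": 0, "y": 0, "z": 0, "rx": 0, "ry": 0, "rz": 0.05, "fingers": -1}, {"x": 0, "y": 0, "z": 0, "rx": 0, "ry": 0, "rz": 0, "fingers": -1}])

```text
time: 5.05
tcp_pos: [450.8, 48.4, 135.9]
tool_rot: [-0.0, 0.335, 0.942, -0.0]
ft_force: [-1.2, -2.0, 5.9]
gripper_width: 0.131
```

```bash
python3 rs.py
```

```text
t 5.05 tcp [450.79  48.35 135.87] jaw 50.8 F [-1.22 -1.98  5.86] M [-0.365  0.246 -0.076] w 0.131 j6 -1.039
```

>>> send_rows(motion=[{"x": 0, "y": 0, "z": 0, "rx": 0, "ry": 0, "rz": 0.05, "fingers": -1}, {"x": 0, "y": 0, "z": 0, "rx": 0, "ry": 0, "rz": 0, "fingers": -1}])

```text
time: 5.22
tcp_pos: [450.8, 48.3, 135.9]
tool_rot: [-0.0, 0.312, 0.95, -0.0]
ft_force: [-2.0, -2.0, 5.9]
gripper_width: 0.136
```

```bash
python3 rs.py
```

```text
t 5.22 tcp [450.75  48.28 135.87] jaw 53.69 F [-1.99 -2.01  5.85] M [-0.357  0.284  0.135] w 0.136 j6 -1.089
```

>>> send_rows(motion=[{"x": 0, "y": 0, "z": 0, "rx": 0, "ry": 0, "rz": 0.05, "fingers": -1}, {"x": 0, "y": 0, "z": 0, "rx": 0, "ry": 0, "rz": 0, "fingers": -1}])

```text
time: 5.38
tcp_pos: [450.7, 48.2, 135.9]
tool_rot: [-0.0, 0.288, 0.958, -0.001]
ft_force: [-2.7, -2.3, 5.7]
gripper_width: 0.131
```

```bash
python3 rs.py
```

```text
t 5.38 tcp [450.7   48.24 135.87] jaw 56.58 F [-2.71 -2.29  5.69] M [-0.475  0.274  0.223] w 0.131 j6 -1.139
```

>>> send_rows(motion=[{"x": 0, "y": 0, "z": 0, "rx": 0, "ry": 0, "rz": 0.05, "fingers": -1}, {"x": 0, "y": 0, "z": 0, "rx": 0, "ry": 0, "rz": 0, "fingers": -1}])

```text
time: 5.55
tcp_pos: [450.7, 48.2, 135.9]
tool_rot: [-0.0, 0.263, 0.965, -0.001]
ft_force: [-2.6, -3.0, 5.6]
gripper_width: 0.134
```

```bash
python3 rs.py
```

```text
t 5.55 tcp [450.67  48.17 135.86] jaw 59.45 F [-2.6  -2.96  5.61] M [-0.493  0.33   0.187] w 0.134 j6 -1.189
```

>>> send_rows(motion=[{"x": 0, "y": 0, "z": 0, "rx": 0, "ry": 0, "rz": 0.025, "fingers": -1}, {"x": 0, "y": 0, "z": 0, "rx": 0, "ry": 0, "rz": 0, "fingers": -1}])

```text
time: 5.72
tcp_pos: [450.7, 48.1, 135.9]
tool_rot: [-0.0, 0.252, 0.968, -0.001]
ft_force: [-2.1, -3.7, 7.1]
gripper_width: 0.131
```

```bash
python3 rs.py
```

```text
t 5.72 tcp [450.67  48.14 135.87] jaw 60.79 F [-2.15 -3.69  7.05] M [-0.506  0.354  0.05 ] w 0.131 j6 -1.213
```

>>> send_rows(motion=[{"x": 0, "y": 0, "z": 0, "rx": 0, "ry": 0, "rz": 0.025, "fingers": -1}, {"x": 0, "y": 0, "z": 0, "rx": 0, "ry": 0, "rz": 0, "fingers": -1}])

```text
time: 5.88
tcp_pos: [450.7, 48.1, 135.9]
tool_rot: [-0.0, 0.24, 0.971, -0.001]
ft_force: [-2.5, -3.0, 6.7]
gripper_width: 0.135
```

```bash
python3 rs.py
```

```text
t 5.88 tcp [450.68  48.15 135.88] jaw 62.2 F [-2.49 -3.01  6.72] M [-0.594  0.413 -0.067] w 0.135 j6 -1.237
```

>>> send_rows(motion=[{"x": 0, "y": 0, "z": 0, "rx": 0, "ry": 0, "rz": 0.025, "fingers": -1}, {"x": 0, "y": 0, "z": 0, "rx": 0, "ry": 0, "rz": 0, "fingers": -1}])

```text
time: 6.05
tcp_pos: [450.6, 48.1, 135.9]
tool_rot: [-0.0, 0.228, 0.974, -0.001]
ft_force: [-2.7, -3.8, 6.8]
gripper_width: 0.133
```

```bash
python3 rs.py
```

```text
t 6.05 tcp [450.64  48.13 135.86] jaw 63.62 F [-2.74 -3.83  6.75] M [-0.595  0.397 -0.203] w 0.133 j6 -1.262
```

>>> send_rows(motion=[{"x": 0, "y": 0, "z": 0, "rx": 0, "ry": 0, "rz": 0.025, "fingers": -1}, {"x": 0, "y": 0, "z": 0, "rx": 0, "ry": 0, "rz": 0, "fingers": -1}])

```text
time: 6.22
tcp_pos: [450.6, 48.1, 135.9]
tool_rot: [-0.0, 0.216, 0.976, -0.001]
ft_force: [-3.8, -3.3, 6.0]
gripper_width: 0.13
```

```bash
python3 rs.py
```

```text
t 6.22 tcp [450.63  48.08 135.88] jaw 65.06 F [-3.79 -3.25  5.98] M [-0.653  0.45  -0.164] w 0.13 j6 -1.287
```

>>> send_rows(motion=[{"x": 0, "y": 0, "z": 0, "rx": 0, "ry": 0, "rz": 0.05, "fingers": -1}, {"x": 0, "y": 0, "z": 0, "rx": 0, "ry": 0, "rz": 0, "fingers": -1}])

```text
time: 6.38
tcp_pos: [450.6, 48.0, 135.9]
tool_rot: [-0.0, 0.191, 0.982, -0.001]
ft_force: [-2.6, -4.5, 8.0]
gripper_width: 0.132
```

```bash
python3 rs.py
```

```text
t 6.38 tcp [450.6   48.02 135.86] jaw 68.01 F [-2.6  -4.48  8.04] M [-0.709  0.451 -0.001] w 0.132 j6 -1.339
```

>>> send_rows(motion=[{"x": 0, "y": 0, "z": 0, "rx": 0, "ry": 0, "rz": 0.05, "fingers": -1}, {"x": 0, "y": 0, "z": 0, "rx": 0, "ry": 0, "rz": 0, "fingers": -1}])

```text
time: 6.55
tcp_pos: [450.6, 48.0, 135.9]
tool_rot: [-0.0, 0.166, 0.986, -0.001]
ft_force: [-3.6, -3.9, 7.4]
gripper_width: 0.132
```

```bash
python3 rs.py
```

```text
t 6.55 tcp [450.6   47.95 135.87] jaw 70.9 F [-3.61 -3.86  7.35] M [-0.792  0.431  0.143] w 0.132 j6 -1.389
```

>>> send_rows(motion=[{"x": 0, "y": 0, "z": 0, "rx": 0, "ry": 0, "rz": 0.05, "fingers": -1}, {"x": 0, "y": 0, "z": 0, "rx": 0, "ry": 0, "rz": 0, "fingers": -1}])

```text
time: 6.72
tcp_pos: [450.6, 47.9, 135.9]
tool_rot: [-0.0, 0.141, 0.99, -0.001]
ft_force: [-3.8, -5.7, 7.2]
gripper_width: 0.129
```

```bash
python3 rs.py
```

```text
t 6.72 tcp [450.56  47.9  135.86] jaw 73.79 F [-3.79 -5.75  7.15] M [-0.897  0.479  0.281] w 0.129 j6 -1.439
```

>>> send_rows(motion=[{"x": 0, "y": 0, "z": 0, "rx": 0, "ry": 0, "rz": 0.025, "fingers": -1}, {"x": 0, "y": 0, "z": 0, "rx": 0, "ry": 0, "rz": 0, "fingers": -1}])

```text
time: 6.88
tcp_pos: [450.5, 47.9, 135.9]
tool_rot: [-0.0, 0.129, 0.992, -0.001]
ft_force: [-4.6, -5.7, 6.7]
gripper_width: 0.131
```

```bash
python3 rs.py
```

```text
t 6.88 tcp [450.54  47.89 135.86] jaw 75.16 F [-4.57 -5.74  6.71] M [-0.872  0.463  0.302] w 0.131 j6 -1.463
```

Lateral force is growing slowly, so I'll relieve about 0.7 mm while approaching position 0.

>>> send_rows(motion=[{"x": -0.5, "y": -0.7, "z": 0, "rx": 0, "ry": 0, "rz": 0.025, "fingers": -1}, {"x": 0, "y": 0, "z": 0, "rx": 0, "ry": 0, "rz": 0, "fingers": -1}])

```text
time: 7.05
tcp_pos: [450.5, 47.8, 135.9]
tool_rot: [0.0, 0.117, 0.993, -0.0]
ft_force: [-0.4, 0.3, 4.9]
gripper_width: 0.132
```

```bash
python3 rs.py
```

```text
t 7.05 tcp [450.47  47.75 135.88] jaw 76.54 F [-0.42  0.34  4.87] M [-0.249 -0.001  0.155] w 0.132 j6 -1.49
```

>>> send_rows(motion=[{"x": 0, "y": 0, "z": 0, "rx": 0, "ry": 0, "rz": 0.025, "fingers": -1}, {"x": 0, "y": 0, "z": 0, "rx": 0, "ry": 0, "rz": 0, "fingers": -1}])

```text
time: 7.22
tcp_pos: [450.5, 47.7, 135.9]
tool_rot: [0.0, 0.105, 0.995, -0.0]
ft_force: [-0.6, -1.2, 5.1]
gripper_width: 0.131
```

```bash
python3 rs.py
```

```text
t 7.22 tcp [450.49  47.73 135.87] jaw 77.99 F [-0.57 -1.2   5.12] M [-0.3    0.047 -0.162] w 0.131 j6 -1.515
```

>>> send_rows(motion=[{"x": 0, "y": 0, "z": 0, "rx": 0, "ry": 0, "rz": 0.025, "fingers": -1}, {"x": 0, "y": 0, "z": 0, "rx": 0, "ry": 0, "rz": 0, "fingers": -1}])

```text
time: 7.38
tcp_pos: [450.5, 47.7, 135.9]
tool_rot: [0.0, 0.092, 0.996, -0.0]
ft_force: [-0.5, -1.6, 6.0]
gripper_width: 0.132
```

```bash
python3 rs.py
```

```text
t 7.38 tcp [450.49  47.72 135.89] jaw 79.41 F [-0.52 -1.56  5.98] M [-0.338  0.152 -0.277] w 0.132 j6 -1.54
```

>>> send_rows(motion=[{"x": 0, "y": 0, "z": 0, "rx": 0, "ry": 0, "rz": 0.015, "fingers": -1}, {"x": 0, "y": 0, "z": 0, "rx": 0, "ry": 0, "rz": 0, "fingers": -1}])

```text
time: 7.55
tcp_pos: [450.5, 47.7, 135.9]
tool_rot: [0.0, 0.085, 0.996, -0.0]
ft_force: [-0.7, -2.2, 5.8]
gripper_width: 0.129
```

```bash
python3 rs.py
```

```text
t 7.55 tcp [450.48  47.71 135.9 ] jaw 80.23 F [-0.69 -2.18  5.83] M [-0.336  0.045 -0.329] w 0.129 j6 -1.554
```

>>> send_rows(motion=[{"x": 0, "y": 0, "z": 0, "rx": 0, "ry": 0, "rz": 0.015, "fingers": -1}, {"x": 0, "y": 0, "z": 0, "rx": 0, "ry": 0, "rz": 0, "fingers": -1}])

```text
time: 7.72
tcp_pos: [450.5, 47.7, 135.9]
tool_rot: [0.0, 0.078, 0.997, -0.0]
ft_force: [-1.2, -2.4, 6.1]
gripper_width: 0.136
```

```bash
python3 rs.py
```

```text
t 7.72 tcp [450.51  47.7  135.89] jaw 81.06 F [-1.23 -2.35  6.07] M [-0.352  0.103 -0.658] w 0.136 j6 -1.569
```

Torque jumped to -0.66 N m at 81°, so the end stop is reached and the detents were at about 77.4 (0), 61.2 (1), 44.2 (2) and 28 (3). Now clockwise, checking the torque on the way.

>>> send_rows(motion=[{"x": 0, "y": 0, "z": 0, "rx": 0, "ry": 0, "rz": -0.062, "fingers": -1}, {"x": 0, "y": 0, "z": 0, "rx": 0, "ry": 0, "rz": 0, "fingers": -1}, {"x": 0, "y": 0, "z": 0, "rx": 0, "ry": 0, "rz": 0, "fingers": -1}])

```text
time: 7.97
tcp_pos: [450.5, 47.8, 135.9]
tool_rot: [0.0, 0.109, 0.994, -0.0]
ft_force: [-0.7, -2.2, 5.1]
gripper_width: 0.13
```

```bash
python3 rs.py
```

```text
t 7.97 tcp [450.49  47.75 135.88] jaw 77.52 F [-0.71 -2.16  5.12] M [-0.258  0.086 -0.03 ] w 0.13 j6 -1.506
```

>>> send_rows(motion=[{"x": 0, "y": 0, "z": 0, "rx": 0, "ry": 0, "rz": -0.07, "fingers": -1}, {"x": 0, "y": 0, "z": 0, "rx": 0, "ry": 0, "rz": 0, "fingers": -1}])

```text
time: 8.13
tcp_pos: [450.5, 47.8, 135.9]
tool_rot: [0.0, 0.145, 0.989, -0.0]
ft_force: [-0.1, -0.7, 5.5]
gripper_width: 0.131
```

```bash
python3 rs.py
```

```text
t 8.13 tcp [450.52  47.81 135.91] jaw 73.36 F [-0.12 -0.68  5.47] M [-0.182  0.035  0.179] w 0.131 j6 -1.434
```

>>> send_rows(motion=[{"x": 0, "y": 0, "z": 0, "rx": 0, "ry": 0, "rz": -0.07, "fingers": -1}, {"x": 0, "y": 0, "z": 0, "rx": 0, "ry": 0, "rz": -0.07, "fingers": -1}, {"x": 0, "y": 0, "z": 0, "rx": 0, "ry": 0, "rz": 0, "fingers": -1}])

```text
time: 8.38
tcp_pos: [450.6, 48.0, 135.9]
tool_rot: [0.0, 0.214, 0.977, 0.0]
ft_force: [-0.9, -0.3, 5.8]
gripper_width: 0.129
```

```bash
python3 rs.py
```

```text
t 8.38 tcp [450.58  47.99 135.88] jaw 65.27 F [-0.9  -0.28  5.84] M [-0.029 -0.025 -0.234] w 0.129 j6 -1.293
```

>>> send_rows(motion=[{"x": 0, "y": 0, "z": 0, "rx": 0, "ry": 0, "rz": -0.07, "fingers": -1}, {"x": 0, "y": 0, "z": 0, "rx": 0, "ry": 0, "rz": 0, "fingers": -1}, {"x": 0, "y": 0, "z": 0, "rx": 0, "ry": 0, "rz": 0, "fingers": -1}])

```text
time: 8.63
tcp_pos: [450.6, 48.1, 135.9]
tool_rot: [0.0, 0.246, 0.969, 0.0]
ft_force: [-0.3, 0.5, 6.3]
gripper_width: 0.131
```

```bash
python3 rs.py
```

```text
t 8.63 tcp [450.6   48.06 135.89] jaw 61.47 F [-0.26  0.5   6.31] M [ 0.099 -0.108 -0.034] w 0.131 j6 -1.226
```

Position 1 matches. I'll continue at the same pace.

>>> send_rows(motion=[{"x": 0.1, "y": 0.1, "z": 0, "rx": 0, "ry": 0, "rz": -0.07, "fingers": -1}, {"x": 0, "y": 0, "z": 0, "rx": 0, "ry": 0, "rz": 0, "fingers": -1}])

```text
time: 8.8
tcp_pos: [450.7, 48.1, 135.9]
tool_rot: [0.0, 0.281, 0.96, 0.0]
ft_force: [0.6, 0.7, 5.1]
gripper_width: 0.131
```

```bash
python3 rs.py
```

```text
t 8.8 tcp [450.66  48.14 135.89] jaw 57.31 F [0.58 0.73 5.08] M [ 0.01  -0.065  0.165] w 0.131 j6 -1.153
```

>>> send_rows(motion=[{"x": 0.1, "y": 0.1, "z": 0, "rx": 0, "ry": 0, "rz": -0.07, "fingers": -1}, {"x": 0.1, "y": 0.1, "z": 0, "rx": 0, "ry": 0, "rz": -0.08, "fingers": -1}, {"x": 0, "y": 0, "z": 0, "rx": 0, "ry": 0, "rz": 0, "fingers": -1}])

```text
time: 9.05
tcp_pos: [450.8, 48.4, 135.9]
tool_rot: [0.0, 0.353, 0.935, 0.0]
ft_force: [-0.4, 0.2, 5.1]
gripper_width: 0.134
```

```bash
python3 rs.py
```

```text
t 9.05 tcp [450.81  48.35 135.88] jaw 48.62 F [-0.44  0.21  5.1 ] M [-0.002  0.029 -0.307] w 0.134 j6 -1.001
```

>>> send_rows(motion=[{"x": 0, "y": 0, "z": 0, "rx": 0, "ry": 0, "rz": -0.08, "fingers": -1}, {"x": 0, "y": 0, "z": 0, "rx": 0, "ry": 0, "rz": 0, "fingers": -1}, {"x": 0, "y": 0, "z": 0, "rx": 0, "ry": 0, "rz": 0, "fingers": -1}])

```text
time: 9.3
tcp_pos: [450.8, 48.4, 135.9]
tool_rot: [0.0, 0.388, 0.921, 0.0]
ft_force: [0.4, 1.2, 5.0]
gripper_width: 0.129
```

```bash
python3 rs.py
```

```text
t 9.3 tcp [450.85  48.39 135.88] jaw 44.29 F [0.45 1.18 5.  ] M [ 0.053 -0.021  0.027] w 0.129 j6 -0.926
```

>>> send_rows(motion=[{"x": 0, "y": 0, "z": 0, "rx": 0, "ry": 0, "rz": -0.07, "fingers": -1}, {"x": 0, "y": 0, "z": 0, "rx": 0, "ry": 0, "rz": 0, "fingers": -1}])

```text
time: 9.47
tcp_pos: [450.9, 48.4, 135.9]
tool_rot: [0.0, 0.421, 0.907, 0.0]
ft_force: [0.4, 1.3, 5.3]
gripper_width: 0.135
```

```bash
python3 rs.py
```

```text
t 9.47 tcp [450.9   48.43 135.88] jaw 40.19 F [0.38 1.28 5.26] M [ 0.198 -0.127  0.179] w 0.135 j6 -0.854
```

>>> send_rows(motion=[{"x": 0.1, "y": 0.1, "z": 0, "rx": 0, "ry": 0, "rz": -0.07, "fingers": -1}, {"x": 0.1, "y": 0.1, "z": 0, "rx": 0, "ry": 0, "rz": -0.07, "fingers": -1}, {"x": 0, "y": 0, "z": 0, "rx": 0, "ry": 0, "rz": 0, "fingers": -1}])

```text
time: 9.72
tcp_pos: [451.1, 48.6, 135.9]
tool_rot: [0.0, 0.484, 0.875, 0.0]
ft_force: [-0.4, 2.2, 4.8]
gripper_width: 0.135
```

```bash
python3 rs.py
```

```text
t 9.72 tcp [451.12  48.59 135.89] jaw 32.15 F [-0.4   2.19  4.84] M [ 0.081 -0.037 -0.227] w 0.135 j6 -0.714
```

>>> send_rows(motion=[{"x": 0, "y": 0, "z": 0, "rx": 0, "ry": 0, "rz": -0.07, "fingers": -1}, {"x": 0, "y": 0, "z": 0, "rx": 0, "ry": 0, "rz": 0, "fingers": -1}, {"x": 0, "y": 0, "z": 0, "rx": 0, "ry": 0, "rz": 0, "fingers": -1}])

```text
time: 9.97
tcp_pos: [451.2, 48.6, 135.9]
tool_rot: [0.0, 0.512, 0.859, 0.0]
ft_force: [0.5, 2.1, 4.5]
gripper_width: 0.131
```

```bash
python3 rs.py
```

```text
t 9.97 tcp [451.18  48.6  135.89] jaw 28.35 F [0.51 2.12 4.45] M [ 0.144 -0.083 -0.033] w 0.131 j6 -0.647
```

Position 3 is confirmed, after three clicks. The fourth one goes in fine steps.

>>> send_rows(motion=[{"x": 0, "y": 0, "z": 0, "rx": 0, "ry": 0, "rz": -0.08, "fingers": -1}, {"x": 0, "y": 0, "z": 0, "rx": 0, "ry": 0, "rz": 0, "fingers": -1}, {"x": 0, "y": 0, "z": 0, "rx": 0, "ry": 0, "rz": 0, "fingers": -1}])

```text
time: 10.22
tcp_pos: [451.2, 48.6, 135.9]
tool_rot: [0.0, 0.545, 0.838, 0.0]
ft_force: [2.2, 3.9, 5.3]
gripper_width: 0.132
```

```bash
python3 rs.py
```

```text
t 10.22 tcp [451.22  48.62 135.88] jaw 23.92 F [2.22 3.89 5.33] M [ 0.35  -0.346  0.227] w 0.132 j6 -0.57
```

>>> send_rows(motion=[{"x": 0, "y": 0, "z": 0, "rx": 0, "ry": 0, "rz": -0.05, "fingers": -1}, {"x": 0, "y": 0, "z": 0, "rx": 0, "ry": 0, "rz": 0, "fingers": -1}])

```text
time: 10.38
tcp_pos: [451.3, 48.6, 135.9]
tool_rot: [0.0, 0.567, 0.824, 0.0]
ft_force: [4.1, 4.0, 4.8]
gripper_width: 0.133
```

```bash
python3 rs.py
```

```text
t 10.38 tcp [451.29  48.63 135.91] jaw 20.95 F [4.14 4.02 4.76] M [ 0.475 -0.398 -0.037] w 0.133 j6 -0.518
```

>>> send_rows(motion=[{"x": 0, "y": 0, "z": 0, "rx": 0, "ry": 0, "rz": -0.05, "fingers": -1}, {"x": 0, "y": 0, "z": 0, "rx": 0, "ry": 0, "rz": 0, "fingers": -1}])

```text
time: 10.55
tcp_pos: [451.4, 48.7, 135.9]
tool_rot: [0.0, 0.587, 0.809, 0.001]
ft_force: [2.8, 3.3, 4.8]
gripper_width: 0.131
```

```bash
python3 rs.py
```

```text
t 10.55 tcp [451.36  48.66 135.91] jaw 18.08 F [2.77 3.34 4.84] M [ 0.517 -0.444 -0.225] w 0.131 j6 -0.468
```

>>> send_rows(motion=[{"x": 0, "y": 0, "z": 0, "rx": 0, "ry": 0, "rz": -0.05, "fingers": -1}, {"x": 0, "y": 0, "z": 0, "rx": 0, "ry": 0, "rz": 0, "fingers": -1}])

```text
time: 10.72
tcp_pos: [451.4, 48.7, 135.9]
tool_rot: [0.0, 0.607, 0.794, 0.001]
ft_force: [4.3, 4.0, 4.5]
gripper_width: 0.133
```

```bash
python3 rs.py
```

```text
t 10.72 tcp [451.43  48.67 135.89] jaw 15.19 F [4.32 3.97 4.51] M [ 0.564 -0.523 -0.289] w 0.133 j6 -0.418
```

>>> send_rows(motion=[{"x": 0.4, "y": 0.4, "z": 0, "rx": 0, "ry": 0, "rz": -0.02, "fingers": -1}, {"x": 0, "y": 0, "z": 0, "rx": 0, "ry": 0, "rz": 0, "fingers": -1}, {"x": 0, "y": 0, "z": 0, "rx": 0, "ry": 0, "rz": 0, "fingers": -1}])

```text
time: 10.97
tcp_pos: [451.5, 48.8, 135.9]
tool_rot: [0.0, 0.615, 0.789, 0.0]
ft_force: [1.8, 1.2, 5.6]
gripper_width: 0.13
```

```bash
python3 rs.py
```

```text
t 10.97 tcp [451.48  48.78 135.87] jaw 14.17 F [1.76 1.24 5.57] M [ 0.16  -0.209 -0.411] w 0.13 j6 -0.399
```

>>> send_rows(motion=[{"x": 0, "y": 0, "z": 0, "rx": 0, "ry": 0, "rz": -0.02, "fingers": -1}, {"x": 0, "y": 0, "z": 0, "rx": 0, "ry": 0, "rz": 0, "fingers": -1}, {"x": 0, "y": 0, "z": 0, "rx": 0, "ry": 0, "rz": 0, "fingers": -1}])

```text
time: 11.22
tcp_pos: [451.5, 48.8, 135.9]
tool_rot: [0.0, 0.622, 0.783, 0.0]
ft_force: [1.9, 2.2, 5.3]
gripper_width: 0.127
```

```bash
python3 rs.py
```

```text
t 11.22 tcp [451.52  48.75 135.89] jaw 13.04 F [1.85 2.18 5.28] M [ 0.199 -0.214 -0.253] w 0.127 j6 -0.379
```

>>> send_rows(motion=[{"x": 0, "y": 0, "z": 0, "rx": 0, "ry": 0, "rz": -0.015, "fingers": -1}, {"x": 0, "y": 0, "z": 0, "rx": 0, "ry": 0, "rz": 0, "fingers": -1}, {"x": 0, "y": 0, "z": 0, "rx": 0, "ry": 0, "rz": 0, "fingers": -1}])

```text
time: 11.47
tcp_pos: [451.5, 48.8, 135.9]
tool_rot: [0.0, 0.628, 0.778, 0.0]
ft_force: [2.1, 1.8, 5.7]
gripper_width: 0.133
```

```bash
python3 rs.py
```

```text
t 11.47 tcp [451.51  48.77 135.89] jaw 12.2 F [2.08 1.83 5.66] M [ 0.128 -0.178 -0.097] w 0.133 j6 -0.364
```

>>> send_rows(motion=[{"x": 0, "y": 0, "z": 0, "rx": 0, "ry": 0, "rz": -0.01, "fingers": -1}, {"x": 0, "y": 0, "z": 0, "rx": 0, "ry": 0, "rz": 0, "fingers": -1}, {"x": 0, "y": 0, "z": 0, "rx": 0, "ry": 0, "rz": 0, "fingers": -1}])

```text
time: 11.72
tcp_pos: [451.5, 48.8, 135.9]
tool_rot: [0.0, 0.632, 0.775, 0.0]
ft_force: [1.8, 2.1, 5.3]
gripper_width: 0.135
```

```bash
python3 rs.py
```

```text
t 11.72 tcp [451.53  48.75 135.88] jaw 11.64 F [1.83 2.09 5.32] M [ 0.212 -0.251  0.068] w 0.135 j6 -0.354
```

The torque crosses zero at about 11.9°, so the dial sits in position 4. I'll release, lift and take a look.

>>> send_rows(motion=[{"x": 0, "y": 0, "z": 0, "rx": 0, "ry": 0, "rz": 0.004, "fingers": 0.2}, {"x": 0, "y": 0, "z": 0, "rx": 0, "ry": 0, "rz": 0, "fingers": 0.2}, {"x": 0, "y": 0, "z": 0, "rx": 0, "ry": 0, "rz": 0, "fingers": 0.2}, {"x": 0, "y": 0, "z": 0, "rx": 0, "ry": 0, "rz": 0, "fingers": 0.2}, {"x": 0, "y": 0, "z": 10, "rx": 0, "ry": 0, "rz": 0, "fingers": 0.2}, {"x": 0, "y": 0, "z": 20, "rx": 0, "ry": 0, "rz": 0, "fingers": 0.2}, {"x": 0, "y": 0, "z": 25, "rx": 0, "ry": 0, "rz": 0, "fingers": 0.2}, {"x": 0, "y": 0, "z": 15, "rx": 0, "ry": 0, "rz": 0, "fingers": 0.2}])

```text
time: 12.38
tcp_pos: [451.5, 48.8, 207.5]
tool_rot: [0.001, 0.631, 0.776, 0.0]
ft_force: [0.1, 0.3, 1.1]
gripper_width: 0.598
```

>>> send_rows(motion=[{"x": 0, "y": 0, "z": 0, "rx": 0, "ry": 0, "rz": 0, "fingers": -1}, {"x": 0, "y": 0, "z": 0, "rx": 0, "ry": 0, "rz": 0, "fingers": -1}, {"x": 0, "y": 0, "z": 0, "rx": 0, "ry": 0, "rz": 0, "fingers": -1}, {"x": 0, "y": 0, "z": 0, "rx": 0, "ry": 0, "rz": 0, "fingers": -1}])

```text
time: 12.72
tcp_pos: [450.8, 48.9, 204.5]
tool_rot: [-0.001, 0.631, 0.776, -0.001]
ft_force: [-0.2, 0.1, 0.7]
gripper_width: 0.323
```

```bash
python3 rs.py; python3 - <<'E'
from h import *
import pickle
c=calibration('wrist');im=capture('wrist')
cv2.imwrite('pics/w4.png',im[:,:,::-1]);pickle.dump(c,open('w4.pkl','wb'))
E
```

```text
t 12.72 tcp [450.78  48.89 204.5 ] jaw 11.75 F [-0.19  0.1   0.69] M [-0.067  0.028 -0.015] w 0.323 j6 -0.356
```

View pics/w4.png

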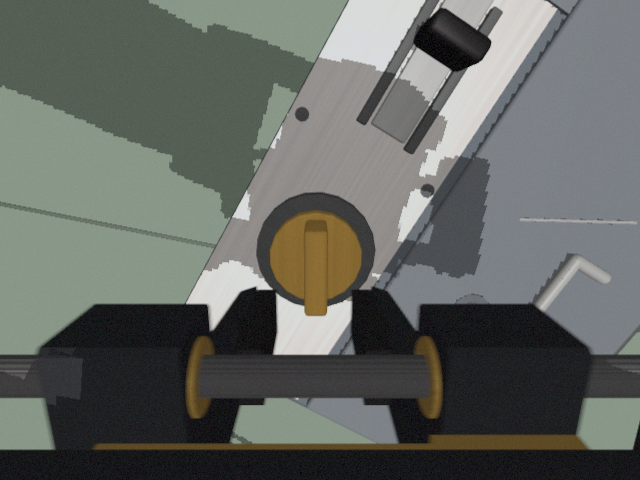

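The bar is still lined up with the jaws and the tab is at about (452,40). Next I'll hover on the +y side of the tab with the fingers shut and the jaw axis along the box's x.

>>> send_rows(motion=[{"x": 8, "y": 24, "z": 0, "rx": 0, "ry": 0, "rz": -0.09, "fingers": -1}, {"x": 8, "y": 25, "z": 0, "rx": 0, "ry": 0, "rz": -0.09, "fingers": -1}, {"x": 9, "y": 25, "z": 0, "rx": 0, "ry": 0, "rz": -0.09, "fingers": -1}, {"x": 8, "y": 25, "z": 0, "rx": 0, "ry": 0, "rz": -0.09, "fingers": -1}, {"x": 9, "y": 25, "z": 0, "rx": 0, "ry": 0, "rz": -0.09, "fingers": -1}, {"x": 8, "y": 24, "z": 0, "rx": 0, "ry": 0, "rz": -0.08, "fingers": -1}, {"x": 0, "y": 0, "z": 0, "rx": 0, "ry": 0, "rz": 0, "fingers": -1}, {"x": 0, "y": 0, "z": 0, "rx": 0, "ry": 0, "rz": 0, "fingers": -1}])

```text
time: 13.43
tcp_pos: [501.0, 197.4, 204.7]
tool_rot: [-0.0, 0.811, 0.585, -0.001]
ft_force: [-0.8, -0.3, -0.3]
gripper_width: 0.006
```

```bash
python3 rs.py; python3 - <<'E'
from h import *
import pickle
c=calibration('wrist');im=capture('wrist')
cv2.imwrite('pics/w5.png',im[:,:,::-1]);pickle.dump(c,open('w5.pkl','wb'))
E
```

```text
t 13.43 tcp [501.   197.39 204.67] jaw -18.46 F [-0.8  -0.32 -0.26] M [-0.074  0.078  0.018] w 0.006 j6 0.48
```

View pics/w5.png

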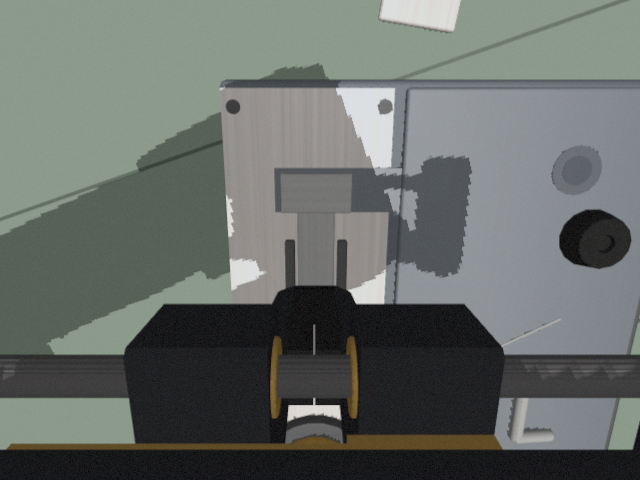

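```bash
python3 - <<'E'
from h import *
import pickle
c5=pickle.load(open('w5.pkl','rb'));c4=pickle.load(open('w4.pkl','rb'))
a=np.radians(-18.5);ex=np.array([np.cos(a),np.sin(a)]);ey=np.array([-np.sin(a),np.cos(a)])
tcp=np.array([501.0,197.4])
def rel(p): return (ex@(p[:2]-tcp)).round(1),(ey@(p[:2]-tcp)).round(1)
print('staple near edge',rel(onz(c5,316,212,127)),'bar centre',rel(onz(c5,316.5,250,117)))
print('staple in top?')
im=cv2.imread('pics/w4.png');g=im.max(2);m=((g<45)*255).astype('uint8');m[80:]=0;m[:, :405]=0;m[:,495:]=0
c=max(cv2.findContours(m,0,2)[0],key=cv2.contourArea);print(cv2.minAreaRect(c),cv2.boxPoints(cv2.minAreaRect(c)))
for p in c[::6]: pass
# tab contour rel positions on z=152 
q=np.array([rel(onz(c4,*p[0],152)) for p in c]);print('top-plane extents',q.min(0),q.max(0))
q=np.array([rel(onz(c4,*p[0],118)) for p in c]);print('base-plane extents',q.min(0),q.max(0))
T=calibration('top');print('tab top view',rel(onz(T,257/3.6+179.6,401/3.6+169.6,140)))
E
```

```text
staple near edge (np.float64(1.2), np.float64(24.0)) bar centre (np.float64(1.6), np.float64(-1.3))
staple in top?
((451.9061279296875, 41.178504943847656), (68.66456604003906, 47.952091217041016), 34.438987731933594) [[410.03217    41.53636  ]
 [437.15045     1.9888897]
 [493.7801     40.82065  ]
 [466.6618     80.36812  ]]
top-plane extents [-16.8 -43.2] [ 14.8 -23.7]
base-plane extents [-13.8 -33.6] [ 23.2 -10.8]
tab top view (np.float64(-1.3), np.float64(-29.7))
```

The clearances are good: about 13 mm to the tab face and 15 mm to the staple. I'm descending.

>>> send_rows(motion=[{"x": 0, "y": 0, "z": -20, "rx": 0, "ry": 0, "rz": 0, "fingers": -1}, {"x": 0, "y": 0, "z": -20, "rx": 0, "ry": 0, "rz": 0, "fingers": -1}, {"x": 0, "y": 0, "z": -15, "rx": 0, "ry": 0, "rz": 0, "fingers": -1}, {"x": 0, "y": 0, "z": -10, "rx": 0, "ry": 0, "rz": 0, "fingers": -1}, {"x": 0, "y": 0, "z": -8, "rx": 0, "ry": 0, "rz": 0, "fingers": -1}, {"x": 0, "y": 0, "z": -5, "rx": 0, "ry": 0, "rz": 0, "fingers": -1}, {"x": 0, "y": 0, "z": 0, "rx": 0, "ry": 0, "rz": 0, "fingers": -1}, {"x": 0, "y": 0, "z": 0, "rx": 0, "ry": 0, "rz": 0, "fingers": -1}])

```text
time: 14.15
tcp_pos: [501.6, 196.7, 128.2]
tool_rot: [0.0, 0.812, 0.583, 0.0]
ft_force: [0.4, 0.2, -0.2]
gripper_width: 0.007
```

```bash
python3 rs.py; python3 - <<'E'
from h import *
im=capture('scene')[180:330,290:490,::-1]
cv2.imwrite('pics/s6.png',cv2.resize(im,None,fx=4,fy=4,interpolation=cv2.INTER_CUBIC))
E
```

```text
t 14.15 tcp [501.57 196.69 128.17] jaw -18.62 F [ 0.43  0.24 -0.17] M [-0.087  0.072 -0.046] w 0.007 j6 0.481
```

View pics/s6.png

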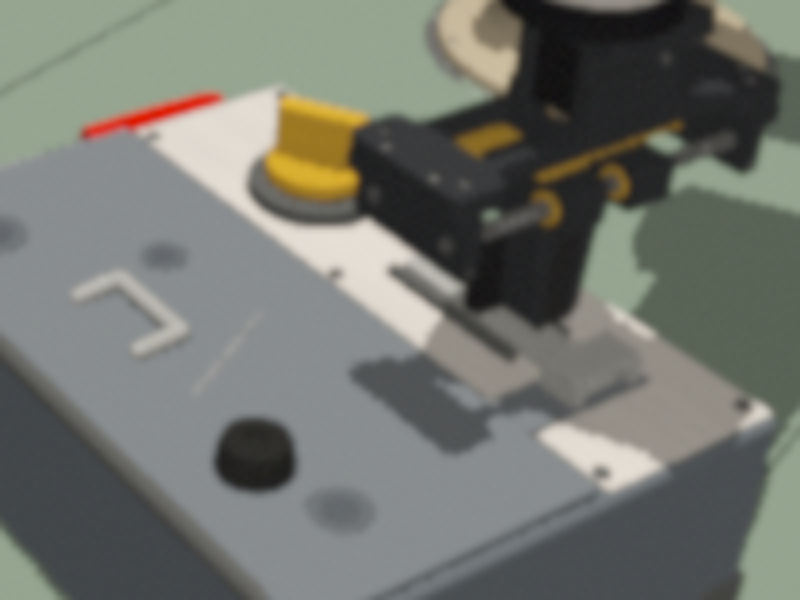

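The fingers are down between the tab (470,280 in the crop) and the staple (600,360) with no contact force. I'll approach slowly and watch the force.

>>> send_rows(motion=[{"x": -1.6, "y": -4.7, "z": 0, "rx": 0, "ry": 0, "rz": 0, "fingers": -1}, {"x": -1, "y": -2.8, "z": 0, "rx": 0, "ry": 0, "rz": 0, "fingers": -1}, {"x": 0, "y": 0, "z": 0, "rx": 0, "ry": 0, "rz": 0, "fingers": -1}, {"x": 0, "y": 0, "z": 0, "rx": 0, "ry": 0, "rz": 0, "fingers": -1}])

```text
time: 14.53
tcp_pos: [498.8, 189.1, 128.0]
tool_rot: [0.0, 0.812, 0.583, 0.0]
ft_force: [-0.4, 0.0, 0.9]
gripper_width: 0.005
```

>>> send_rows(motion=[{"x": -0.6, "y": -1.9, "z": 0, "rx": 0, "ry": 0, "rz": 0, "fingers": -1}, {"x": 0, "y": 0, "z": 0, "rx": 0, "ry": 0, "rz": 0, "fingers": -1}])

```text
time: 14.7
tcp_pos: [498.1, 187.3, 127.8]
tool_rot: [-0.0, 0.812, 0.583, -0.0]
ft_force: [-0.6, -0.6, -0.7]
gripper_width: 0.01
```

>>> send_rows(motion=[{"x": -0.6, "y": -1.9, "z": 0, "rx": 0, "ry": 0, "rz": 0, "fingers": -1}, {"x": 0, "y": 0, "z": 0, "rx": 0, "ry": 0, "rz": 0, "fingers": -1}])

```text
time: 14.87
tcp_pos: [497.5, 185.5, 127.8]
tool_rot: [-0.0, 0.812, 0.583, 0.0]
ft_force: [0.2, 0.7, -0.2]
gripper_width: 0.004
```

>>> send_rows(motion=[{"x": -0.6, "y": -1.9, "z": 0, "rx": 0, "ry": 0, "rz": 0, "fingers": -1}, {"x": 0, "y": 0, "z": 0, "rx": 0, "ry": 0, "rz": 0, "fingers": -1}])

```text
time: 15.03
tcp_pos: [496.9, 183.6, 127.8]
tool_rot: [-0.0, 0.812, 0.583, 0.0]
ft_force: [-0.9, 1.0, -0.9]
gripper_width: 0.005
```

>>> send_rows(motion=[{"x": -0.6, "y": -1.9, "z": 0, "rx": 0, "ry": 0, "rz": 0, "fingers": -1}, {"x": 0, "y": 0, "z": 0, "rx": 0, "ry": 0, "rz": 0, "fingers": -1}])

```text
time: 15.2
tcp_pos: [496.2, 181.6, 127.8]
tool_rot: [-0.0, 0.812, 0.583, -0.0]
ft_force: [0.4, 1.6, 1.0]
gripper_width: 0.005
```

>>> send_rows(motion=[{"x": -0.6, "y": -1.9, "z": 0, "rx": 0, "ry": 0, "rz": 0, "fingers": -1}, {"x": 0, "y": 0, "z": 0, "rx": 0, "ry": 0, "rz": 0, "fingers": -1}])

```text
time: 15.37
tcp_pos: [495.6, 179.6, 127.7]
tool_rot: [-0.0, 0.812, 0.583, -0.0]
ft_force: [-0.7, 1.5, 1.6]
gripper_width: 0.002
```

>>> send_rows(motion=[{"x": -0.6, "y": -1.9, "z": 0, "rx": 0, "ry": 0, "rz": 0, "fingers": -1}, {"x": 0, "y": 0, "z": 0, "rx": 0, "ry": 0, "rz": 0, "fingers": -1}])

```text
time: 15.53
tcp_pos: [495.0, 177.7, 127.7]
tool_rot: [-0.0, 0.812, 0.583, -0.0]
ft_force: [-0.5, 1.6, 0.2]
gripper_width: 0.004
```

>>> send_rows(motion=[{"x": -0.6, "y": -1.9, "z": 0, "rx": 0, "ry": 0, "rz": 0, "fingers": -1}, {"x": 0, "y": 0, "z": 0, "rx": 0, "ry": 0, "rz": 0, "fingers": -1}])

```text
time: 15.7
tcp_pos: [494.4, 175.8, 127.7]
tool_rot: [0.0, 0.812, 0.583, -0.0]
ft_force: [-1.8, 0.6, -0.2]
gripper_width: 0.006
```

>>> send_rows(motion=[{"x": -0.6, "y": -1.9, "z": 0, "rx": 0, "ry": 0, "rz": 0, "fingers": -1}, {"x": 0, "y": 0, "z": 0, "rx": 0, "ry": 0, "rz": 0, "fingers": -1}])

```text
time: 15.87
tcp_pos: [493.8, 173.9, 127.7]
tool_rot: [0.0, 0.812, 0.583, -0.0]
ft_force: [-0.3, 1.8, 0.4]
gripper_width: 0.005
```

>>> send_rows(motion=[{"x": -0.6, "y": -1.9, "z": 0, "rx": 0, "ry": 0, "rz": 0, "fingers": -1}, {"x": 0, "y": 0, "z": 0, "rx": 0, "ry": 0, "rz": 0, "fingers": -1}])

```text
time: 16.03
tcp_pos: [493.2, 172.0, 127.7]
tool_rot: [-0.0, 0.812, 0.583, -0.0]
ft_force: [0.9, 1.4, 0.1]
gripper_width: 0.002
```

>>> send_rows(motion=[{"x": -0.6, "y": -1.9, "z": 0, "rx": 0, "ry": 0, "rz": 0, "fingers": -1}, {"x": 0, "y": 0, "z": 0, "rx": 0, "ry": 0, "rz": 0, "fingers": -1}])

```text
time: 16.2
tcp_pos: [492.6, 170.1, 127.7]
tool_rot: [-0.0, 0.812, 0.583, -0.0]
ft_force: [-1.1, 1.6, 0.3]
gripper_width: 0.007
```

>>> send_rows(motion=[{"x": -0.6, "y": -1.9, "z": 0, "rx": 0, "ry": 0, "rz": 0, "fingers": -1}, {"x": 0, "y": 0, "z": 0, "rx": 0, "ry": 0, "rz": 0, "fingers": -1}])

```text
time: 16.37
tcp_pos: [492.0, 168.2, 127.7]
tool_rot: [0.0, 0.812, 0.583, -0.0]
ft_force: [-0.7, 1.9, -0.6]
gripper_width: 0.005
```

It's past the blocking zone and sliding freely. I'll carry on to the end.

>>> send_rows(motion=[{"x": -0.6, "y": -1.9, "z": 0, "rx": 0, "ry": 0, "rz": 0, "fingers": -1}, {"x": -0.6, "y": -1.9, "z": 0, "rx": 0, "ry": 0, "rz": 0, "fingers": -1}, {"x": 0, "y": 0, "z": 0, "rx": 0, "ry": 0, "rz": 0, "fingers": -1}])

```text
time: 16.62
tcp_pos: [490.8, 164.3, 127.7]
tool_rot: [0.0, 0.812, 0.583, -0.0]
ft_force: [-0.6, 0.3, -0.2]
gripper_width: 0.0
```

>>> send_rows(motion=[{"x": -0.6, "y": -1.9, "z": 0, "rx": 0, "ry": 0, "rz": 0, "fingers": -1}, {"x": -0.6, "y": -1.9, "z": 0, "rx": 0, "ry": 0, "rz": 0, "fingers": -1}, {"x": 0, "y": 0, "z": 0, "rx": 0, "ry": 0, "rz": 0, "fingers": -1}])

```text
time: 16.87
tcp_pos: [489.7, 160.5, 127.7]
tool_rot: [0.0, 0.812, 0.583, -0.0]
ft_force: [0.7, 0.3, 0.5]
gripper_width: 0.007
```

>>> send_rows(motion=[{"x": -0.6, "y": -1.9, "z": 0, "rx": 0, "ry": 0, "rz": 0, "fingers": -1}, {"x": 0, "y": 0, "z": 0, "rx": 0, "ry": 0, "rz": 0, "fingers": -1}, {"x": 0, "y": 0, "z": 0, "rx": 0, "ry": 0, "rz": 0, "fingers": -1}])

```text
time: 17.12
tcp_pos: [489.2, 158.6, 127.7]
tool_rot: [0.0, 0.812, 0.583, -0.0]
ft_force: [-0.6, 0.3, -0.2]
gripper_width: 0.004
```

>>> send_rows(motion=[{"x": -0.6, "y": -1.9, "z": 0, "rx": 0, "ry": 0, "rz": 0, "fingers": -1}, {"x": 0, "y": 0, "z": 0, "rx": 0, "ry": 0, "rz": 0, "fingers": -1}, {"x": 0, "y": 0, "z": 0, "rx": 0, "ry": 0, "rz": 0, "fingers": -1}])

```text
time: 17.37
tcp_pos: [488.9, 157.7, 127.8]
tool_rot: [-0.0, 0.812, 0.583, 0.001]
ft_force: [2.0, 8.0, -1.4]
gripper_width: 0.007
```

The force rose to 8 N at about 30 mm of travel, which is the open end. I'll back off the tab, lift and check.

>>> send_rows(motion=[{"x": 1, "y": 2.8, "z": 0, "rx": 0, "ry": 0, "rz": 0, "fingers": -1}, {"x": 1.6, "y": 4.7, "z": 0, "rx": 0, "ry": 0, "rz": 0, "fingers": -1}, {"x": 0.6, "y": 1.9, "z": 0, "rx": 0, "ry": 0, "rz": 0, "fingers": -1}, {"x": 0, "y": 0, "z": 10, "rx": 0, "ry": 0, "rz": 0, "fingers": -1}, {"x": 0, "y": 0, "z": 20, "rx": 0, "ry": 0, "rz": 0, "fingers": -1}, {"x": 0, "y": 0, "z": 30, "rx": 0, "ry": 0, "rz": 0, "fingers": -1}, {"x": 0, "y": 0, "z": 30, "rx": 0, "ry": 0, "rz": 0, "fingers": -1}, {"x": 0, "y": 0, "z": 20, "rx": 0, "ry": 0, "rz": 0, "fingers": -1}])

```text
time: 18.03
tcp_pos: [492.1, 166.4, 241.3]
tool_rot: [0.001, 0.812, 0.583, 0.001]
ft_force: [0.4, 0.6, 1.4]
gripper_width: 0.004
```

>>> send_rows(motion=[{"x": -30, "y": 10, "z": 10, "rx": 0, "ry": 0, "rz": 0, "fingers": -1}, {"x": -30, "y": 10, "z": 10, "rx": 0, "ry": 0, "rz": 0, "fingers": -1}, {"x": -30, "y": 10, "z": 10, "rx": 0, "ry": 0, "rz": 0, "fingers": -1}, {"x": -30, "y": 10, "z": 10, "rx": 0, "ry": 0, "rz": 0, "fingers": -1}, {"x": 0, "y": 0, "z": 0, "rx": 0, "ry": 0, "rz": 0, "fingers": -1}, {"x": 0, "y": 0, "z": 0, "rx": 0, "ry": 0, "rz": 0, "fingers": -1}, {"x": 0, "y": 0, "z": 0, "rx": 0, "ry": 0, "rz": 0, "fingers": -1}, {"x": 0, "y": 0, "z": 0, "rx": 0, "ry": 0, "rz": 0, "fingers": -1}])

```text
time: 18.7
tcp_pos: [372.4, 206.0, 277.4]
tool_rot: [-0.0, 0.812, 0.583, -0.0]
ft_force: [0.4, 0.8, 0.3]
gripper_width: 0.006
```

```bash
python3 rs.py; python3 - <<'E'
from h import *
t=capture('top')[:,:,::-1];s=capture('scene')[:,:,::-1]
cv2.imwrite('pics/t7.png',t);cv2.imwrite('pics/s7.png',s)
a=cv2.resize(t[190:350,170:420],None,fx=3,fy=3,interpolation=cv2.INTER_CUBIC)
cv2.imwrite('pics/t7c.png',a)
cv2.imwrite('pics/s7c.png',cv2.resize(s[190:320,300:480],None,fx=4.4,fy=4.4,interpolation=cv2.INTER_CUBIC))
d=cv2.absdiff(t,cv2.imread('pics/top0.png')).max(2)
for n,(x0,x1,y0,y1) in dict(foot=(253,274,197,218),plate=(155,215,190,245),driver=(375,420,295,390)).items(): print(n,'changed px',int((d[y0:y1,x0:x1]>40).sum()))
E
```

```text
t 18.7 tcp [372.41 206.03 277.44] jaw -18.67 F [0.36 0.8  0.29] M [-0.08   0.059 -0.021] w 0.006 j6 0.555
foot changed px 0
plate changed px 0
driver changed px 0
```

View pics/t7c.png

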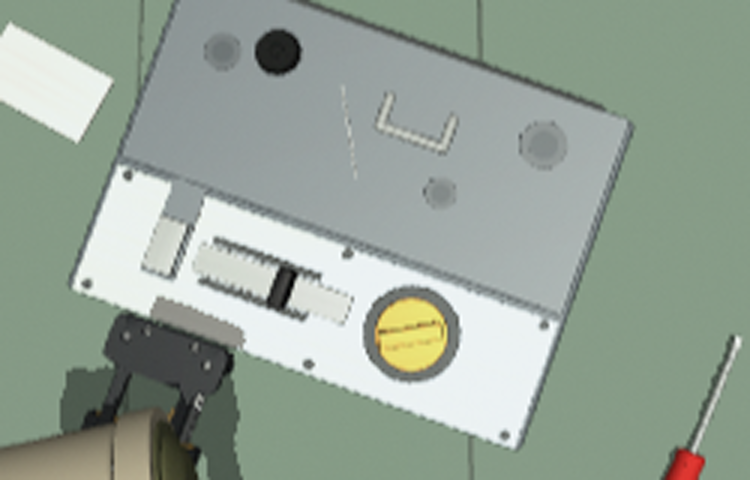

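View pics/s7c.png

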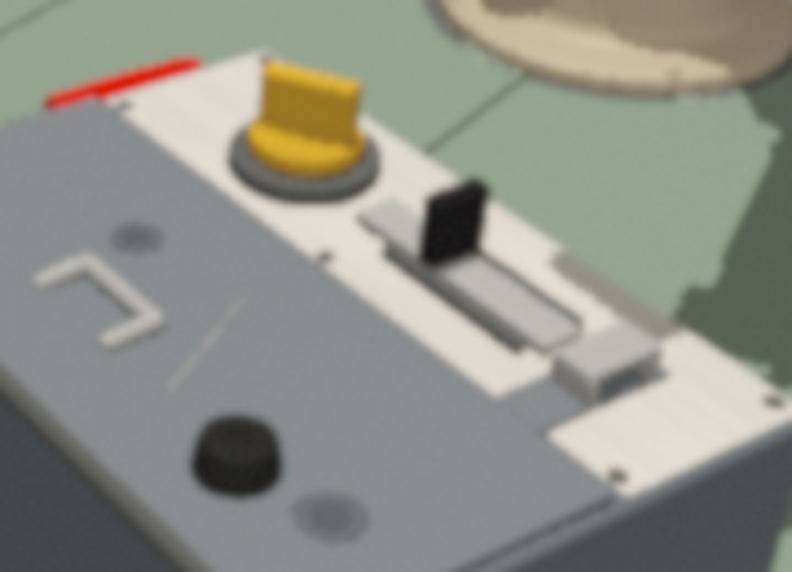

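The tab is now at (283,287) in the top crop and the bar has left the staple. The shift is 13.6 px at about 2.19 mm/px, so about 30 mm. The loose items haven't changed.

```bash
python3 -c "
from station import workorder
print(workorder.sign_off())"
```

```text
the job is handed in; nothing more can be done
None
```

The box is unlocked: the hasp is slid fully open with the dial at position 4, and the job is handed in. It took about 19 s of the 72 s allowed.

- **Dial:** I gripped the bar and turned it anticlockwise, reading the wrist torque. It passed three detents (positions 2, 1 and 0), and the torque then jumped to 0.66 N m at the end stop. I turned it clockwise four clicks, to the torque zero at position 4, and released it there.
- **Hasp:** I pushed the tab towards the dial with the shut fingers in one forward pass of small steps, never drawing it back. The measured force stayed at about 2 N until 8 N at the end of travel.
- **Last checks:** In the top view the tab has moved about 30 mm and its bar is clear of the staple. The foot, lock plate and screwdriver look the same as in the first picture, and the arm is clear of everything.
- **What disagreed:** The top and wrist cameras put the dial about 2.5 mm apart along the grip direction. The first gripper contact agreed with the wrist camera, so I re-centred on that. Rough heights worked out from two wrist pictures were off by 5 to 24 mm. I didn't use them; instead I used heights from the text, which the top and scene views matched to about 2 mm at the deck screws.
- **Refused calls:** My first two move calls were refused because I had left out some fields. The arm did not move.

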